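# Clamp a roller with the star wheel

## Task

Stand the loose grey rubber roller upright on the clamp's base plate between the jaw and the V-block and let go of it. Then turn the clamp's star wheel clockwise (seen from above), pushing one spoke after another with the side of the gripper, until the jaw has pushed the roller home against both faces of the V and holds it snugly, but do not overtighten it. Move the jaw only by its wheel, and leave the other things lying where they are.

Things in the scene. Friction and masses are not known exactly. Their poses are not given: they have to be found in the camera images.
- roller_centre (a point): Centre (21 mm above its underside) of the roller, a dark grey rubber cylinder 39 mm in diameter and 42 mm high, about 0.05 kg, standing upright on the work surface in the open middle between four black cradle blocks (66 mm high near it, outer walls up to 120 mm; their faces 40 to 90 mm from its axis at its world +y and -y sides, free along x); z along its axis.
- clamp: Rack clamp fixed to the work surface; grey base plate 262 x 90 x 12 mm. Origin: middle of its underside; x runs along the plate from star wheel to V-block, z up. Wheel axis at x = -85 mm on a 56 mm square gear housing 42 mm high (bearing ring to 48 mm). V-block (46 to 48 mm high, 120 degree V open to -x) from x = 84 to 122 mm. A steel jaw slides between them along the plate's middle.
- seat (a point): The roller's centre lies here when it stands on the base plate and touches both faces of the V (clamp x = 70 mm, y = 0, 33 mm above the work surface; axes as the clamp's). The roller may be set down up to 8 mm short of it, towards the jaw, which then pushes it home. Fingers have room at the roller's sides that face the clamp's +y and -y.
- wheel_axis (a point): On the star wheel's axis, at mid-height of the spokes (64 mm above the work surface); axes as the clamp's, does not turn. Five straight level steel spokes, 11 mm diameter, 72 degrees apart, run from the hub (40 mm diameter, top 15 mm above this point) to 17 mm black balls centred 88 mm from the axis. Under the spokes, outside the housing and away from the jaw, all is free down to 26 mm height.
- star_wheel (a joint): Star wheel angle q (rad), grows clockwise seen from above, 0 to 4, starts at 0 to 0.4. At q the spokes point q + n x 72 degrees clockwise of the clamp's +x, seen from above. 1 rad moves the jaw 12 mm. The wheel stays where it is left and keeps its clamping force. A level push of 3 N square to a spoke 65 mm from the axis turns it while the jaw is free; the roller is home at 1.8 to 3.4 rad.
- jaw: Sliding jaw: block 34 mm wide, 16 thick, top 46 mm above the work surface; origin at its front face's foot, x towards the V. Its 22 mm rubber pad stands 14 to 32 mm ahead of the face (set by a screw, not measured) and gives 1 mm per 20 N. With the roller home, 5 to 8 N on a moving spoke 65 mm out is snug (10 to 25 N at the jaw; 6 N is the least); above 10 N there (40 N at the jaw) it is crushed.
- grey_cap: Grey end cap, 40 mm diameter, 18 mm high, bystander; origin at the centre of its underside.
- black_cap: Black end cap, 36 mm diameter, 16 mm high, bystander; origin at the centre of its underside.
- ball_bearing: Ball bearing, 32 mm diameter, 10 mm high, bystander; origin at the centre of its underside.
- spanner: Spanner 143 mm long, 7 mm thick, lying flat, bystander; origin at the centre of its underside.
Not all that is in view belongs to the job. Leave any orange or purple look-alike of the part that bears roller_centre alone.

How it is judged:
By the outcome, as a careful person would: the job done as asked, in the order asked, and still so for the second after the job is handed in, with the robot touching nothing.
It also fails if it takes over 72 s, if anything falls off the work surface, if the arm or the gripper's body presses on something with over 40 N, if the wrist force passes 120 N, or if a joint passes its speed limit or range.

## Robot

A 6-joint arm with a two-finger parallel gripper is mounted at the origin on a cart in front of the work surface, level with it; the furniture and walls round the work are solid. World frame = base frame: x ahead of the robot, y to its left, z up, the work surface at z = 0. Lengths are in m, angles in rad, forces in N, time in s.
With the tool pointing down it reaches from about 0.35 to 0.975 m from the base axis. Payload 4.9 kg.
Tool frame: the origin (TCP) lies at the very end of the fingers, on their centre line; the grasp point (between the pads) lies 19 mm behind it; x points along the fingers, y is the direction in which the jaws open and shut, and the axes are right-handed (so a half turn about x gives the same grasp; the last joint's range is limited). The gripper opens to 85 mm and grips with 20 to 120 N. Pads are 22 mm wide; open, the fingers measure 114 mm over their backs; the gripper's body (76 mm by 85 mm) begins 54 mm behind the grasp point. The pads swing forward as they close: fully open they stand 13 mm farther back than shut.
Start: joints at [-1.401, 0.053, 1.613, -0, 1.476, -0.119], TCP at [0.178, -0.599, 0.231] pointing down, gripper open.
Joint ranges: [-3.01, 3.01], [-1.01, 2.22], [0.06, 2.58], [-1.02, 4.17], [0.09, 2.62], [-3.14, 3.14]. Speed limits (rad/s): [2.57, 2.57, 3.14, 3.14, 3.14, 3.14].

## Interface

Orientations are given as a rotation vector (axis times angle).
In Python, from station import ctrl gives the robot as it stands. The module is installed in compiled form; this text tells all that it offers.
- The arm moves only by the shell command python3 -m handwheel 'ROWS' [FORCE]. ROWS is JSON, one flat list of numbers, 7 for each row, row after row: the opening, from 0 (shut) to 1 (fully open), then the shift along the tool's x, y, z in m, then the turn, a rotation vector about the tool's x, y, z in degrees. A call has 1 to 12 rows; each row is the pose to reach, as a shift and turn from the pose commanded when the call began, along the tool's axes at that moment; what a row does not reach only later rows make up. A row lasts 1/12 s, in which the tool goes at most 41.7 mm and 7.16 degrees, less where a joint would pass 70% of its speed; a pose out of reach is approached as far as the arm can. A call with a gripper value outside its range is refused whole. The fingers move at their own pace and stop on an object; FORCE is the grip in N (left out, the last holds). Time passes only in rows, so rows that repeat a pose let the fingers close. It gives the time, the measured TCP pose, the force and the opening at its end, in the units of the state.
- ctrl.get_obs(): the state, without advancing time (a new reading comes with each control period).
- ctrl.get_image(name): name is "scene" or "side" or "wrist"; returns (picture, depth): 384x512x3 uint8, blue, green, red; 384x512 float32, m along the optical axis (not along the pixel's ray), 0 where there is no reading.
- ctrl.camera_params(name): a dict with "fov_y" (degrees; the focal length in pixels is half the picture's height over the tangent of half this angle, whatever the lens; pixels are square), "cx", "cy" (the principal point, pixels), "dist_coeffs" ([k1, k2, p1, p2, k3] as OpenCV has them; the pictures are not rectified), "R" (3x3) and "t" (3): a world point X has camera coordinates R X + t; the wrist camera has in their place "hand_eye" (4x4, takes a point from camera to tool coordinates, whose origin is the TCP and whose axes are the tool frame's). Camera axes: x right, y down, z forward; pixel columns grow to the right and rows downward; lengths in m; the calibration is good to about 2 mm. A picture is of the moment at which its call begins: read the wrist's pose just before it. camera_params takes no time and is no camera call.
- ctrl.finish_job(): hands the job in, once; it reports no verdict.
The state is a dict: "t": time; "q": joint angles; "dq": joint speeds; "effort": joint torques, N m; "tool_pos": TCP position; "tool_rot": TCP orientation; "contact_force": force on the tool from outside, world axes, zero at the start; "wrist_torque": the same for the moment, N m; "opening": finger opening in m.
Only numpy, scipy, OpenCV 4.12 (cv2) and the standard library are available. Lean on these libraries where they do the work, as an engineer would, in place of code of your own. Each camera call takes 0.05 s, during which the arm holds its last target.

## Working session

There is one attempt and no reset: what is moved stays moved. The work goes in short steps, Python scripts to look and compute and a shell command to move; the robot and the scene stay as the last step left them, time stands still between calls to the robot, and variables do not carry over. Pictures are saved under pics/ and viewed, and the job is handed in when it is done.

```bash
mkdir -p pics; ls
cat > h.py <<'E'
import numpy as np, cv2
from station import ctrl
from scipy.spatial.transform import Rotation as R
np.set_printoptions(precision=4,suppress=True)
def K(p,h=384):
    f=h/2/np.tan(np.radians(p["fov_y"])/2)
    return np.array([[f,0,p["cx"]],[0,f,p["cy"]],[0,0,1]])
def campose(n,p,o):
    # returns Rwc, twc : X = Rwc c + twc
    if "R" in p:
        Rm=np.array(p["R"]);t=np.array(p["t"]);return Rm.T,-Rm.T@t
    H=np.array(p["hand_eye"]);Rt=R.from_rotvec(o["tool_rot"]).as_matrix()
    return Rt@H[:3,:3],Rt@H[:3,3]+np.array(o["tool_pos"])
def grab(n,fn=None):
    o=ctrl.get_obs();im,d=ctrl.get_image(n);p=ctrl.camera_params(n)
    if fn: cv2.imwrite("pics/%s.png"%fn,im); np.savez("pics/%s.npz"%fn,im=im,d=d,Rw=campose(n,p,o)[0],tw=campose(n,p,o)[1],K=K(p),dist=np.array(p["dist_coeffs"]))
    return im,d,p,o
def load(fn): return np.load("pics/%s.npz"%fn)
def rays(z,px):
    px=np.array(px,float).reshape(-1,1,2)
    u=cv2.undistortPoints(px,z["K"],z["dist"]).reshape(-1,2)
    return np.c_[u,np.ones(len(u))]
def cloud(z):
    h,w=z["d"].shape
    v,u=np.mgrid[:h,:w]
    r=rays(z,np.c_[u.ravel(),v.ravel()])
    return ((r*z["d"].reshape(-1,1))@z["Rw"].T+z["tw"]).reshape(h,w,3)
def onz(z,px,h):
    r=rays(z,px)@z["Rw"].T
    return z["tw"]+r*((h-z["tw"][2])/r[:,2])[:,None]
def proj(z,X):
    Rm=z["Rw"].T;t=-Rm@z["tw"]
    return cv2.projectPoints(np.array(X,float).reshape(-1,1,3),cv2.Rodrigues(Rm)[0],t,z["K"],z["dist"])[0].reshape(-1,2)
E
python3 - <<'E'
from h import *
for n in("scene","side","wrist"):
    im,d,p,o=grab(n,n+"0"); print(n,p,(d==0).mean())
print(ctrl.get_obs())
E
```

```text
pics
scene {'fov_y': 45.065050107093555, 'cx': 256.9983591354818, 'cy': 188.73143982920783, 'dist_coeffs': array([-0.0105,  0.    ,  0.    ,  0.    ,  0.    ]), 'R': array([[ 0.5409, -0.8408,  0.0211],
       [-0.3342, -0.2379, -0.912 ],
       [ 0.7718,  0.4863, -0.4097]]), 't': array([-0.255 ,  0.2049,  1.09  ])} 0.039789835611979164
side {'fov_y': 54.135112612273325, 'cx': 258.4865805105064, 'cy': 183.81662745414982, 'dist_coeffs': array([-0.0138,  0.    ,  0.    ,  0.    ,  0.    ]), 'R': array([[-0.4297, -0.903 ,  0.0031],
       [-0.8002,  0.3791, -0.4647],
       [ 0.4184, -0.2022, -0.8855]]), 't': array([0.1827, 0.3962, 1.0151])} 0.0039011637369791665
wrist {'fov_y': 60.734691061496, 'cx': 252.18613239159586, 'cy': 184.1633003462037, 'dist_coeffs': array([-0.0779,  0.    ,  0.    ,  0.    ,  0.    ]), 'hand_eye': array([[-0.0001, -0.3015,  0.9535, -0.1417],
       [ 1.    ,  0.0003,  0.0002, -0.0001],
       [-0.0004,  0.9535,  0.3015, -0.0778],
       [ 0.    ,  0.    ,  0.    ,  1.    ]])} 0.0038909912109375
{'t': 0.15, 'q': array([-1.401 ,  0.0532,  1.614 ,  0.    ,  1.4761, -0.119 ]), 'dq': array([ 0.0019, -0.0016, -0.0036,  0.0011, -0.0018, -0.0001]), 'effort': array([  0.0002, -39.4243, -37.0721,  -0.0001,   0.0047,   0.    ]), 'tool_pos': array([ 0.1779, -0.5986,  0.2303]), 'tool_rot': array([ 2.0671,  0.3023, -2.0672]), 'contact_force': array([ 0.2439,  0.1277, -0.1948]), 'wrist_torque': array([-0.0352,  0.0388,  0.0221]), 'opening': 0.08488830115825591}
```

View pics/scene0.png

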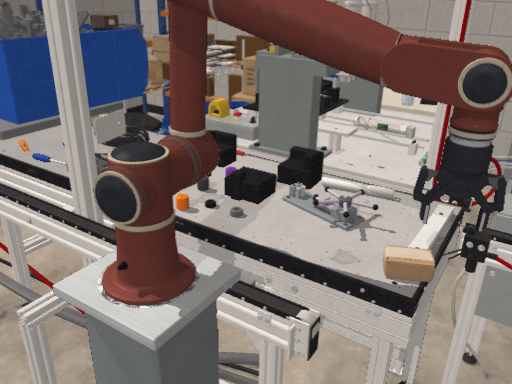

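View pics/side0.png

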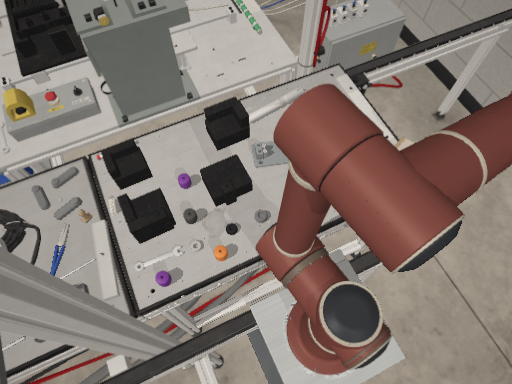

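View pics/wrist0.png

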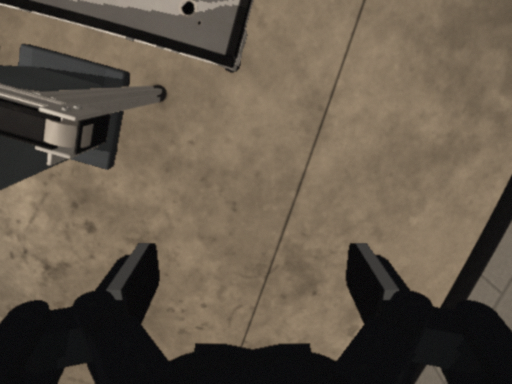

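Run:
```python
from h import *
z=load("side0");C=cloud(z)
for n,(u,v) in dict(dark=(190,216),purple=(184,181),clear=(215,222),blackc=(231,229),grey=(261,216),bear=(196,245),orange=(221,252),purp2=(163,277),b1=(125,163),b2=(228,122),b3=(226,180),b4=(147,215),vblk=(268,155)).items(): print(n,C[v,u])
z2=load("scene0");C2=cloud(z2)
print(proj(z2,[C[216,190],C[181,184],C[222,215]]))
for n,(u,v) in dict(hub=(345,195)).items(): print(n,C2[v,u])
cv2.imwrite("pics/c1.png",cv2.resize(z["im"][90:300,90:310],None,fx=3,fy=2.8,interpolation=2)[:600])
cv2.imwrite("pics/c2.png",cv2.resize(z2["im"][130:260,160:420],None,fx=3,fy=3,interpolation=2))
```

```text
dark [0.4529 0.2144 0.04  ]
purple [0.5727 0.1894 0.04  ]
clear [ 0.4209  0.1513 -0.0032]
blackc [0.3741 0.1168 0.0085]
grey [0.3724 0.0166 0.0115]
bear [ 0.3759  0.2312 -0.0011]
orange [0.3109 0.1735 0.0383]
purp2 [0.3133 0.3469 0.0396]
b1 [0.7015 0.3365 0.061 ]
b2 [ 0.7088 -0.0213  0.0616]
b3 [0.5094 0.0714 0.0591]
b4 [0.4799 0.3236 0.1004]
vblk [ 0.5619 -0.1003  0.0113]
[[199.6252 178.4527]
 [227.181  169.1336]
 [208.9864 198.4183]]
hub [ 0.5279 -0.2639  0.0802]
```

View pics/c1.png

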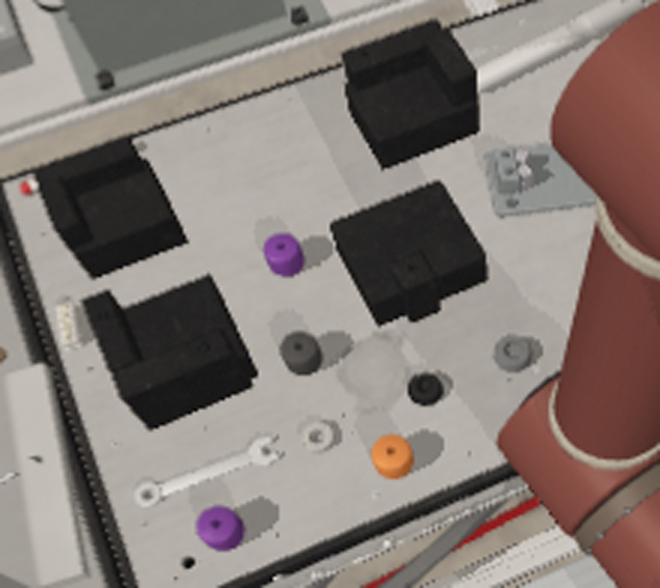

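View pics/c2.png

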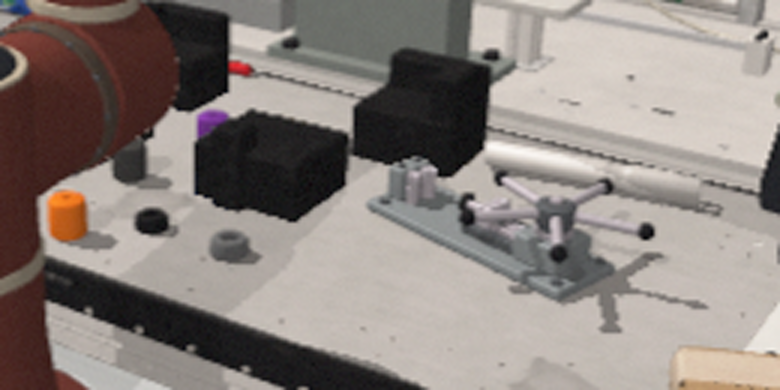

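Run:
```python
from h import *
o=ctrl.get_obs();print(R.from_rotvec(o["tool_rot"]).as_matrix())
z=load("side0");C=cloud(z).reshape(-1,3)
m=(abs(C[:,0]-.453)<.03)&(abs(C[:,1]-.214)<.03)&(C[:,2]>.03)
P=C[m];print("roller side",m.sum(),P.min(0),P.max(0),P.mean(0))
z=load("scene0");C=cloud(z).reshape(-1,3)
m=(abs(C[:,0]-.453)<.04)&(abs(C[:,1]-.214)<.04)&(C[:,2]>.035)&(C[:,2]<.05)
P=C[m];print("roller scene",m.sum(),P.min(0),P.max(0),P.mean(0)) if m.sum() else 0
m=(abs(C[:,0]-.54)<.15)&(C[:,1]<-.03)&(C[:,1]>-.42)&(C[:,2]>.008)&(C[:,2]<.1)
P=C[m];h=P[P[:,2]>.072];print("hubtop",len(h),h.mean(0),h.min(0),h.max(0))
pl=P[(P[:,2]<.016)];print("plate",len(pl),pl.min(0),pl.max(0)); print(cv2.minAreaRect(pl[:,:2].astype(np.float32)))
vb=P[(P[:,1]>-.15)&(P[:,2]>.035)];print("vb",len(vb),vb.mean(0))
```

```text
[[-0.0003  0.2848 -0.9586]
 [ 0.0017 -0.9586 -0.2848]
 [-1.     -0.0017 -0.0002]]
roller side 125 [0.4437 0.195  0.0304] [0.4815 0.2322 0.0461] [0.4608 0.2141 0.0386]
roller scene 33 [0.444  0.1899 0.0358] [0.4778 0.2104 0.0452] [0.4604 0.1995 0.0405]
hubtop 173 [ 0.6001 -0.1623  0.081 ] [ 0.4443 -0.354   0.0721] [ 0.6899 -0.053   0.0999]
plate 654 [ 0.4693 -0.3213  0.008 ] [ 0.6879 -0.0344  0.016 ]
((0.5595519542694092, -0.16179561614990234), (0.32368502020835876, 0.1462954878807068), 60.62697982788086)
vb 388 [ 0.6404 -0.0698  0.0588]
```

```bash
python3 -m handwheel '[1,-0.04,-0.275,-0.478,0,0,0, 1,-0.04,-0.275,-0.478,0,0,0, 1,-0.04,-0.275,-0.478,0,0,0, 1,-0.04,-0.275,-0.478,0,0,0, 1,-0.04,-0.275,-0.478,0,0,0, 1,-0.04,-0.275,-0.478,0,0,0, 1,-0.04,-0.275,-0.478,0,0,0, 1,-0.04,-0.275,-0.478,0,0,0, 1,-0.04,-0.275,-0.478,0,0,0, 1,-0.04,-0.275,-0.478,0,0,0, 1,-0.04,-0.275,-0.478,0,0,0, 1,-0.04,-0.275,-0.478,0,0,0]'
python3 - <<'E'
from h import *
for n in ["wrist"]: grab(n,n+"1")
print(ctrl.get_obs()["t"])
E
```

```text
t: 1.15
tool_pos: [0.5225, -0.2357, 0.2674]
tool_rot: [2.066, 0.301, -2.066]
contact_force: [0.5, -0.0, 0.4]
opening: 0.0853
1.2
```

View pics/wrist1.png

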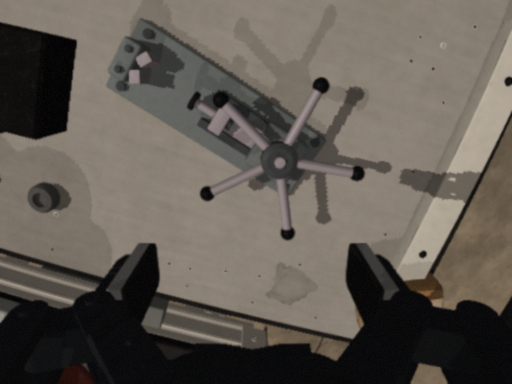

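Run:
```python
from h import *
z=load("wrist1");C=cloud(z)
im=z["im"]
B=onz(z,[(321,85),(358,173),(288,233),(207,193),(221,99)],.064);print(B)
c=B.mean(0);print("centre",c,np.linalg.norm(B-c,axis=1))
# homography-free fit: centre+phase with scale
an=np.degrees(np.arctan2(B[:,1]-c[1],B[:,0]-c[0]));print("angles",an, (an%72))
print("hub top",onz(z,[(280,161)],.079),C[161,280])
print("corners",onz(z,[(145,20),(107,85),(322,142)],.012))
P=C.reshape(-1,3)
m=(P[:,2]>.006)&(P[:,2]<.018)&(P[:,0]>.42)&(P[:,0]<.72)&(P[:,1]>-.4)&(P[:,1]<-.05)
im2=(m.reshape(384,512)*255).astype(np.uint8);cv2.imwrite("pics/m.png",im2)
print(cv2.minAreaRect(P[m][:,:2].astype(np.float32)))
m=(P[:,2]>.038)&(P[:,2]<.055)&(P[:,0]>.42)&(P[:,0]<.72)&(P[:,1]>-.2)&(P[:,1]<-.05)
print("vblock",m.sum(),P[m].mean(0),P[m].min(0),P[m].max(0))
cv2.imwrite("pics/c3.png",cv2.resize(im[5:245,90:370],None,fx=2.5,fy=2.5,interpolation=2))
```

```text
[[ 0.6139 -0.2816  0.064 ]
 [ 0.538  -0.3527  0.064 ]
 [ 0.4472 -0.3015  0.064 ]
 [ 0.4681 -0.1992  0.064 ]
 [ 0.5712 -0.1878  0.064 ]]
centre [ 0.5277 -0.2645  0.064 ] [0.0879 0.0888 0.0886 0.0884 0.0882]
angles [ -11.1588  -83.3012 -155.3371  132.3614   60.4807] [60.8412 60.6988 60.6629 60.3614 60.4807]
hub top [[ 0.5292 -0.2637  0.079 ]] [ 0.5291 -0.2638  0.0783]
corners [[ 0.628  -0.0783  0.012 ]
 [ 0.5457 -0.0492  0.012 ]
 [ 0.5531 -0.3159  0.012 ]]
((0.550595223903656, -0.18347543478012085), (0.2630472481250763, 0.09106577187776566), 73.81995391845703)
vblock 1726 [ 0.572  -0.1095  0.0456] [ 0.5307 -0.1999  0.038 ] [ 0.6049 -0.0606  0.0539]
```

View pics/c3.png

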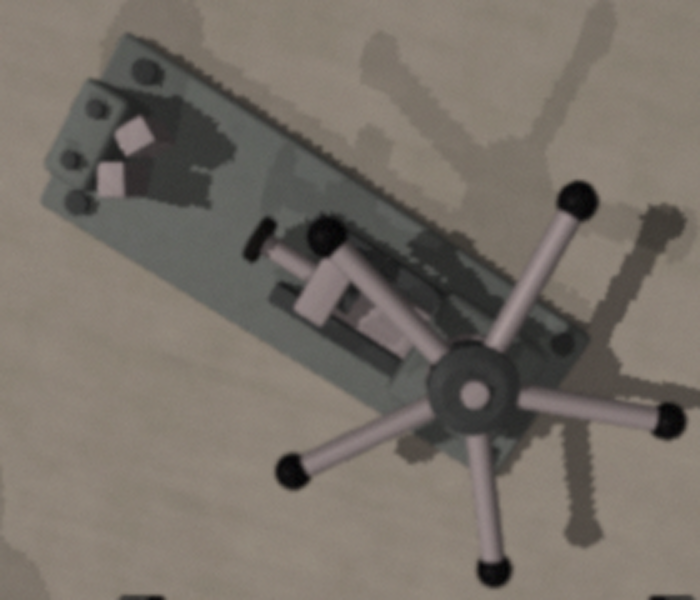

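View pics/m.png

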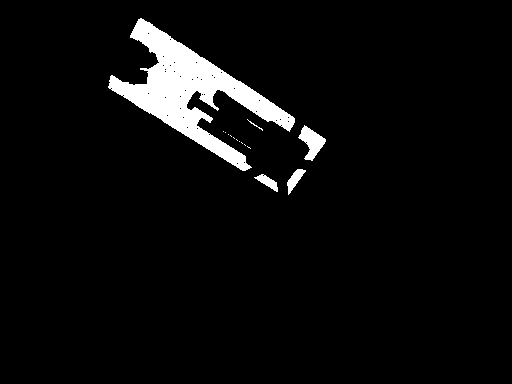

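```bash
python3 -m handwheel '[1,0.047,-0.449,-0.068,-57,0,0, 1,0.047,-0.449,-0.068,-57,0,0, 1,0.047,-0.449,-0.068,-57,0,0, 1,0.047,-0.449,-0.068,-57,0,0, 1,0.047,-0.449,-0.068,-57,0,0, 1,0.047,-0.449,-0.068,-57,0,0, 1,0.047,-0.449,-0.068,-57,0,0, 1,0.047,-0.449,-0.068,-57,0,0, 1,0.047,-0.449,-0.068,-57,0,0, 1,0.047,-0.449,-0.068,-57,0,0, 1,0.047,-0.449,-0.068,-57,0,0, 1,0.047,-0.449,-0.068,-57,0,0]'
python3 - <<'E'
from h import *
grab("wrist","wrist2")
o=ctrl.get_obs();print(o["t"],o["q"],o["tool_pos"]);print(R.from_rotvec(o["tool_rot"]).as_matrix())
E
```

```text
t: 2.2
tool_pos: [0.4565, 0.2175, 0.2192]
tool_rot: [1.412, 1.067, -1.414]
contact_force: [-0.7, -0.9, 0.5]
opening: 0.0856
2.25 [ 0.2919 -0.2306  1.8981  0.0004  1.476   0.573 ] [0.4573 0.215  0.2195]
[[-0.0019  0.9607 -0.2775]
 [-0.0002 -0.2775 -0.9607]
 [-1.     -0.0018  0.0007]]
```

View pics/wrist2.png

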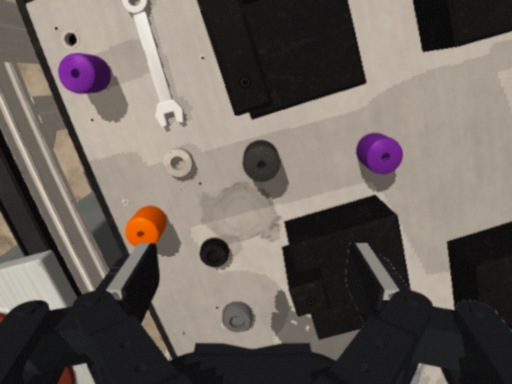

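Run:
```python
from h import *
z=load("wrist2");C=cloud(z);P=C.reshape(-1,3)
cv2.imwrite("pics/c4.png",cv2.resize(z["im"][110:215,210:330],None,fx=5,fy=5,interpolation=2))
m=(abs(P[:,0]-.455)<.032)&(abs(P[:,1]-.214)<.032)&(P[:,2]>.036)&(P[:,2]<.048)
Q=P[m];print(m.sum(),Q.mean(0),Q.min(0),Q.max(0),cv2.minEnclosingCircle(Q[:,:2].astype(np.float32)))
print(np.median(Q[:,2]))
print(onz(z,[(262,158)],.042))
m=(abs(P[:,0]-.455)<.12)&(abs(P[:,1]-.214)<.2)&(P[:,2]>.05)
Q=P[m]
for lo,hi in((.05,.08),(.08,.13)):
  q=Q[(Q[:,2]>lo)&(Q[:,2]<hi)&(abs(Q[:,0]-.455)<.06)]
  print(lo,q[q[:,1]>.214].min(0) if (q[:,1]>.214).any() else None,q[q[:,1]<.214].max(0) if (q[:,1]<.214).any() else None)
```

```text
1026 [0.4649 0.2135 0.0407] [0.4458 0.1939 0.036 ] [0.4837 0.2314 0.0437] ((0.4647352695465088, 0.21240945160388947), 0.01912619173526764)
0.04083679968395654
[[0.4671 0.219  0.042 ]]
0.05 [0.4676 0.2601 0.0597] [0.515  0.1305 0.08  ]
0.08 [0.4545 0.27   0.081 ] [0.495  0.0975 0.0929]
```

View pics/c4.png

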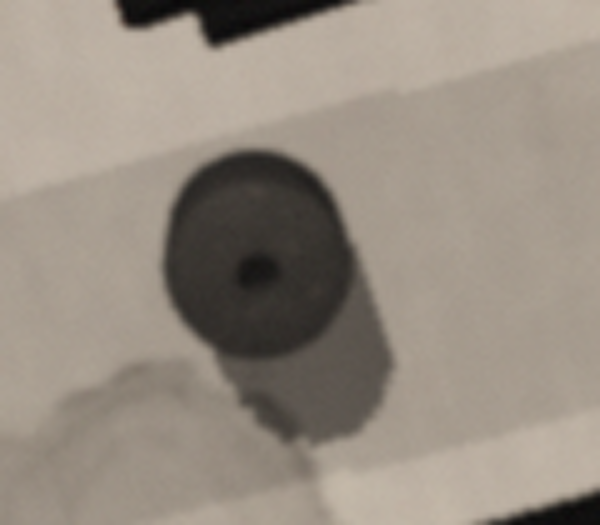

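Run:
```python
from h import *
im,d,p,o=grab("wrist","wrist3")
z=load("wrist3");C=cloud(z);P=C.reshape(-1,3)
print(o["tool_pos"],R.from_rotvec(o["tool_rot"]).as_matrix())
m=(abs(P[:,0]-.462)<.032)&(abs(P[:,1]-.214)<.032)&(P[:,2]>.036)&(P[:,2]<.048)
Q=P[m];print(m.sum(),Q.mean(0),cv2.minEnclosingCircle(Q[:,:2].astype(np.float32)))
for n in ("wrist2","side0","scene0"):
  P=cloud(load(n)).reshape(-1,3)
  for a in np.arange(.24,.36,.02):
    m=(abs(P[:,0]-.465)<.06)&(abs(P[:,1]-a)<.01)&(P[:,2]<.15)
    print(n,round(a,2),m.sum(),P[m][:,2].max() if m.any() else None)
```

```text
[0.4573 0.215  0.2195] [[-0.0019  0.9607 -0.2775]
 [-0.0002 -0.2775 -0.9607]
 [-1.     -0.0018  0.0007]]
1037 [0.4649 0.2134 0.0406] ((0.46474191546440125, 0.2127387523651123), 0.019186677411198616)
wrist2 0.24 2047 0.04079311134995833
wrist2 0.26 1682 0.06612756042277956
wrist2 0.28 2719 0.10284199829521196
wrist2 0.3 2896 0.10314926044842287
wrist2 0.32 3021 0.10303780187176226
wrist2 0.34 3132 0.10302241842822235
side0 0.24 246 0.04309832335564079
side0 0.26 291 0.06569503591198766
side0 0.28 346 0.10279772860632364
side0 0.3 336 0.10245259058472378
side0 0.32 341 0.10346025571819484
side0 0.34 334 0.10502037169917455
scene0 0.24 47 0.003814677050491877
scene0 0.26 39 0.004610966269593675
scene0 0.28 0 None
scene0 0.3 0 None
scene0 0.32 0 None
scene0 0.34 0 None
```

```bash
python3 -m handwheel '[1,0,0.008,0,-7,0,0, 1,0.04,0.008,0,-14,0,0, 1,0.08,0.008,0,-16,0,0, 1,0.12,0.008,0,-16,0,0, 1,0.15,0.008,0,-16,0,0, 1,0.175,0.008,0,-16,0,0, 1,0.195,0.008,0,-16,0,0, 1,0.208,0.008,0,-16,0,0, 1,0.208,0.008,0,-16,0,0, 1,0.208,0.008,0,-16,0,0]'
python3 - <<'E'
from h import *
grab("wrist","wrist4")
E
```

```text
t: 3.13
tool_pos: [0.4664, 0.2086, 0.012]
tool_rot: [1.215, 1.205, -1.218]
contact_force: [-0.2, 0.3, 0.1]
opening: 0.0852
```

View pics/wrist4.png

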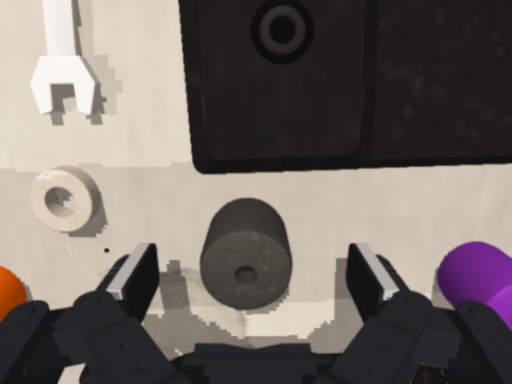

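Run:
```python
from h import *
z=load("wrist4");P=cloud(z).reshape(-1,3)
o=ctrl.get_obs();M=R.from_rotvec(o["tool_rot"]).as_matrix();print(o["t"],o["tool_pos"],M)
m=(abs(P[:,0]-.462)<.032)&(abs(P[:,1]-.214)<.032)&(P[:,2]>.039)&(P[:,2]<.046)
c=cv2.minEnclosingCircle(P[m][:,:2].astype(np.float32));print(c,P[m].mean(0))
X=np.r_[c[0],.042];print(M.T@(X-o["tool_pos"]), M.T@(onz(z,[(246,273)],.042)[0]-o["tool_pos"]))
```

```text
3.1833 [0.4674 0.2091 0.0132] [[ 0.0008  1.     -0.0096]
 [ 0.0001 -0.0096 -1.    ]
 [-1.      0.0008 -0.0001]]
((0.46448764204978943, 0.21309427917003632), 0.018884995952248573) [0.4644 0.2144 0.0408]
[-0.0288 -0.0029 -0.004 ] [-0.0288 -0.0027 -0.0049]
```

```bash
python3 -m handwheel '[1,0.003,-0.003,-0.004,0,0,0, 1,0.003,-0.003,-0.004,0,0,0, 1,0.003,-0.003,-0.004,0,0,0, 0.3,0.003,-0.003,-0.004,0,0,0, 0,0.003,-0.003,-0.004,0,0,0, 0,0.003,-0.003,-0.004,0,0,0, 0,0.003,-0.003,-0.004,0,0,0, 0,0.003,-0.003,-0.004,0,0,0, 0,0.003,-0.003,-0.004,0,0,0, 0,0.003,-0.003,-0.004,0,0,0, 0,0.003,-0.003,-0.004,0,0,0, 0,0.003,-0.003,-0.004,0,0,0]' 40
python3 - <<'E'
from h import *
o=ctrl.get_obs();print(o["t"],o["tool_pos"],o["opening"],o["contact_force"],R.from_rotvec(o["tool_rot"]).as_matrix())
E
```

```text
t: 4.18
tool_pos: [0.464, 0.2141, 0.0099]
tool_rot: [1.216, 1.205, -1.214]
contact_force: [-0.6, 0.8, 3.5]
opening: 0.0373
4.1833 [0.464  0.2141 0.0099] 0.03732621547249822 [-0.6027  0.7976  3.462 ] [[ 0.0008  1.     -0.0079]
 [ 0.0003 -0.0079 -1.    ]
 [-1.      0.0008 -0.0003]]
```

```bash
python3 -m handwheel '[0,-0.015,0,0,0,0,0, 0,-0.05,0,0,0,0,0, 0,-0.09,0,0,0,0,0, 0,-0.13,0,0,0,0,0, 0,-0.16,0.01,0.02,4,0,0, 0,-0.18,0.02,0.055,8,0,0, 0,-0.18,0.03,0.09,12,0,0, 0,-0.18,0.042,0.13,16,0,0, 0,-0.18,0.054,0.168,16.3,0,0, 0,-0.18,0.066,0.206,16.3,0,0, 0,-0.18,0.078,0.244,16.3,0,0, 0,-0.18,0.088,0.275,16.3,0,0]'
python3 - <<'E'
from h import *
o=ctrl.get_obs();print(o["t"],o["tool_pos"],o["opening"],o["contact_force"],R.from_rotvec(o["tool_rot"]).as_matrix())
E
```

```text
t: 5.18
tool_pos: [0.5492, -0.0644, 0.1887]
tool_rot: [1.421, 1.056, -1.423]
contact_force: [0.3, 0.7, -0.9]
opening: 0.0375
5.1833 [ 0.5492 -0.0644  0.1887] 0.037470283749153725 [ 0.3249  0.6662 -0.8743] [[-0.001   0.9572 -0.2895]
 [-0.0003 -0.2895 -0.9572]
 [-1.     -0.0009  0.0005]]
```

```bash
python3 -m handwheel '[0,0.01,0.02,0.027,0,0,0, 0,0.04,0.035,0.0475,0,0,0, 0,0.069,0.035,0.0475,0,0,0, 0,0.069,0.035,0.0475,0,0,0, 0,0.069,0.035,0.0475,0,0,0, 0,0.069,0.035,0.0475,0,0,0]'
python3 - <<'E'
from h import *
grab("wrist","wrist5");grab("side","side5");grab("scene","scene5")
o=ctrl.get_obs();print(o["t"],o["tool_pos"],o["opening"],o["contact_force"],R.from_rotvec(o["tool_rot"]).as_matrix())
E
```

```text
t: 5.68
tool_pos: [0.5694, -0.1169, 0.1213]
tool_rot: [1.421, 1.057, -1.42]
contact_force: [-0.4, 0.6, -0.5]
opening: 0.0372
5.8333 [ 0.5704 -0.117   0.1229] 0.03730768748674542 [-0.1958  0.4921 -0.2538] [[ 0.0037  0.9579 -0.287 ]
 [-0.0012 -0.287  -0.9579]
 [-1.      0.0039  0.0001]]
```

View pics/wrist5.png

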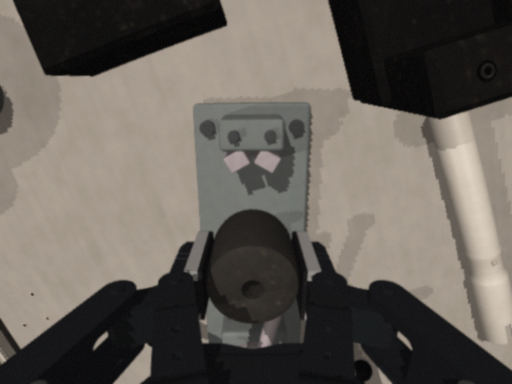

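View pics/side5.png

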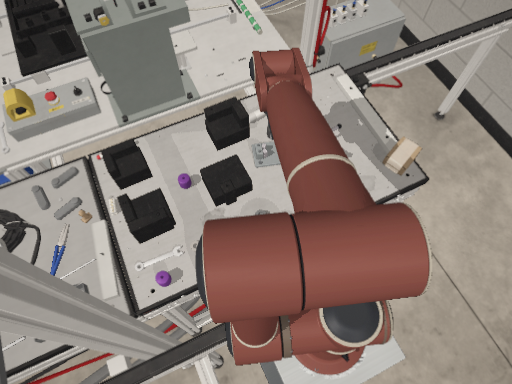

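View pics/scene5.png

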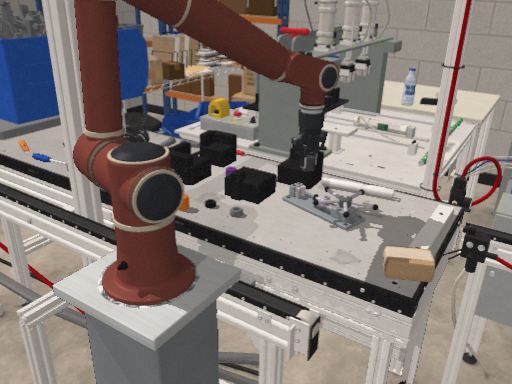

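Run:
```python
from h import *
z=load("wrist5");P=cloud(z).reshape(-1,3)
o=ctrl.get_obs();T=np.array(o["tool_pos"]);M=R.from_rotvec(o["tool_rot"]).as_matrix()
y=np.radians(73.8);ex=np.array([np.cos(y),np.sin(y)]);ey=np.array([-ex[1],ex[0]])
c0=np.array([.5506,-.1835])
f=lambda X:np.c_[(X[:,:2]-c0)@ex,(X[:,:2]-c0)@ey]
E=onz(z,[(193,104),(309,103),(201,225),(306,225)],.012);print("plate pts clamp",f(E))
m=(P[:,2]>.04)&(P[:,2]<.052);q=f(P);m&=(abs(q[:,1])<.05)&(q[:,0]>.06)&(q[:,0]<.14)
print("vb",m.sum(),q[m].min(0),q[m].max(0),cv2.minAreaRect(q[m].astype(np.float32)))
m=(P[:,2]>.008)&(P[:,2]<.016)&(abs(q[:,1])<.06)&(q[:,0]>.03)&(q[:,0]<.15)
print("pl",q[m].min(0),q[m].max(0))
print("TCP clamp",f(T[None]), "yaw off",np.degrees(np.arctan2(M[1,1],M[0,1]))+16.2)
# roller top: points above
m=(P[:,2]>.13)&(np.linalg.norm(P[:,:2]-T[:2],axis=1)<.019)
print("top z",np.percentile(P[m][:,2],[50,90]),m.sum())
h=np.median(P[m][:,2]);X=onz(z,[(252,289)],T[2]+.032);print("hole clamp",f(X),M.T@(X[0]-T))
```

```text
plate pts clamp [[ 0.1309  0.0439]
 [ 0.1309 -0.0432]
 [ 0.0319  0.0433]
 [ 0.0311 -0.0448]]
vb 2921 [ 0.0861 -0.0218] [0.1233 0.0219] ((0.10470321029424667, 7.177330553531647e-05), (0.037109073251485825, 0.04369233548641205), 0.10550611466169357)
pl [ 0.03   -0.0452] [0.1315 0.0451]
TCP clamp [[ 0.0694 -0.0005]] yaw off -0.4807482889925261
top z [0.1525 0.2034] 11217
hole clamp [[0.0699 0.0001]] [-0.032  -0.0005 -0.0005]
```

```bash
python3 -m handwheel '[0,0,0,0.004,0.5,0,0, 0,0.03,0,0.004,0.5,0,0, 0,0.06,0,0.004,0.5,0,0, 0,0.08,0,0.004,0.5,0,0, 0,0.09,0,0.004,0.5,0,0, 0,0.097,0,0.004,0.5,0,0, 0,0.097,0,0.004,0.5,0,0, 0,0.097,0,0.004,0.5,0,0]'
python3 - <<'E'
from h import *
grab("wrist","wrist6")
z=load("wrist6")
o=ctrl.get_obs();T=np.array(o["tool_pos"]);M=R.from_rotvec(o["tool_rot"]).as_matrix()
y=np.radians(73.8);ex=np.array([np.cos(y),np.sin(y)]);ey=np.array([-ex[1],ex[0]])
c0=np.array([.5506,-.1835])
print(o["t"],T,(T[:2]-c0)@ex,(T[:2]-c0)@ey,o["contact_force"],o["opening"],M[:,0])
E
```

```text
t: 6.5
tool_pos: [0.569, -0.1215, 0.0248]
tool_rot: [1.428, 1.05, -1.426]
contact_force: [-0.2, -0.6, -0.3]
opening: 0.0373
6.55 [ 0.5694 -0.1216  0.0253] 0.06467599298781455 -0.0007393181884722682 [-0.4332  0.8047 -1.0088] 0.037124791564145145 [ 0.0027 -0.001  -1.    ]
```

View pics/wrist6.png

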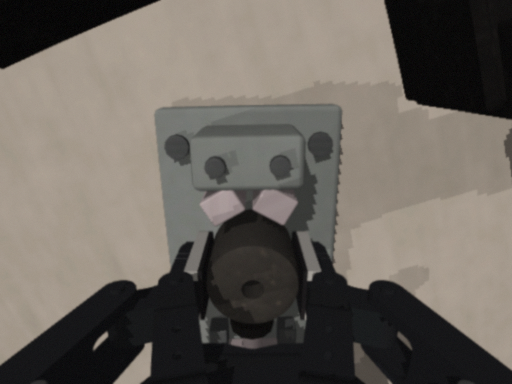

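```bash
python3 -m handwheel '[0,0.001,0,-0.0015,0,0,0, 0,0.0033,0,-0.0015,0,0,0, 0,0.0033,0,-0.0015,0,0,0, 0,0.0033,0,-0.0015,0,0,0]'
python3 - <<'E'
from h import *
o=ctrl.get_obs();T=np.array(o["tool_pos"])
print(o["t"],T,o["contact_force"],o["opening"])
E
```

```text
t: 6.88
tool_pos: [0.5699, -0.12, 0.0219]
tool_rot: [1.429, 1.049, -1.425]
contact_force: [-0.3, 0.5, 5.1]
opening: 0.0374
6.8833 [ 0.5699 -0.12    0.0219] [-0.2582  0.4802  5.0579] 0.03741777709103533
```

```bash
python3 -m handwheel '[0.5,0,0,0,0,0,0, 0.8,0,0,0,0,0,0, 0.8,0,0,0,0,0,0, 0.8,0,0,0,0,0,0, 0.8,0,0,0,0,0,0, 0.8,-0.01,0,0,0,0,0, 0.8,-0.04,0,0,0,0,0, 0.8,-0.08,0,0,0,0,0, 0.8,-0.12,0,0,0,0,0, 0.8,-0.15,0,0.03,0,0,0, 0.8,-0.16,0,0.06,0,0,0, 0.8,-0.16,0,0.06,0,0,0]'
python3 - <<'E'
from h import *
grab("wrist","wrist7")
o=ctrl.get_obs();T=np.array(o["tool_pos"])
print(o["t"],o["q"],T,o["contact_force"],o["opening"],R.from_rotvec(o["tool_rot"]).as_matrix())
E
```

```text
t: 7.88
tool_pos: [0.5522, -0.1817, 0.1866]
tool_rot: [1.43, 1.039, -1.425]
contact_force: [-0.3, -0.9, -0.7]
opening: 0.0685
7.9333 [-0.4427 -0.0237  1.7704 -0.0002  1.3891 -0.1384] [ 0.5515 -0.1794  0.1838] [-0.5282 -0.2289 -0.3466] 0.0683586670275474 [[ 0.0051  0.9541 -0.2996]
 [-0.0027 -0.2996 -0.9541]
 [-1.      0.0057  0.001 ]]
```

View pics/wrist7.png

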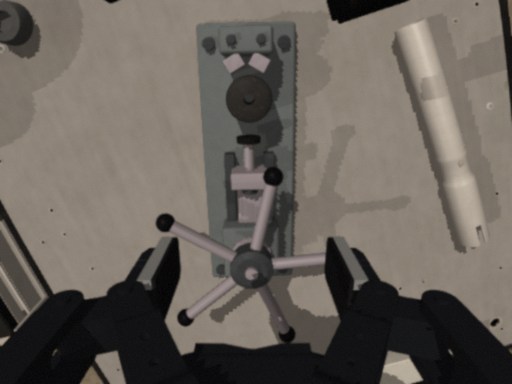

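```bash
cat >> h.py <<'E'
yw=np.radians(73.8);ex=np.array([np.cos(yw),np.sin(yw)]);ey=np.array([-ex[1],ex[0]])
c0=np.array([.5506,-.1835])
def f(X):
    X=np.atleast_2d(X);return np.c_[(X[:,:2]-c0)@ex,(X[:,:2]-c0)@ey]
def finv(c): c=np.atleast_2d(c);return c0+c[:,:1]*ex+c[:,1:2]*ey
def spokes(name):
    # find q from wheel depth points at spoke height
    z=load(name);P=cloud(z).reshape(-1,3);q=f(P)-[-.085,0];r=np.linalg.norm(q,axis=1)
    m=(r>.03)&(r<.098)&(P[:,2]>.055)&(P[:,2]<.076)
    a=-np.degrees(np.arctan2(q[m,1],q[m,0]))  # clockwise of +x
    ph=np.angle(np.exp(1j*np.radians(a*5)).mean())/5
    return m.sum(),np.degrees(ph)%72
E
python3 - <<'E'
from h import *
z=load("wrist7");P=cloud(z).reshape(-1,3);q=f(P)
m=(P[:,2]>.05)&(P[:,2]<.058)&(q[:,0]>.04)&(q[:,0]<.1)&(abs(q[:,1])<.03)
print("roller",m.sum(),cv2.minEnclosingCircle(q[m].astype(np.float32)))
print(spokes("wrist7"),spokes("wrist1"))
B=onz(z,[(274,176),(165,222),(185,318),(287,335)],.064);b=f(B)+[.085,0];print(b,np.linalg.norm(b,axis=1),-np.degrees(np.arctan2(b[:,1],b[:,0])))
m=(P[:,2]>.02)&(P[:,2]<.05)&(q[:,0]>-.02)&(q[:,0]<.045)&(abs(q[:,1])<.03)
Q=np.c_[q[m],P[m,2]]
for x in np.arange(-.02,.045,.004):
  s=Q[(Q[:,0]>=x)&(Q[:,0]<x+.004)]
  if len(s): print(round(x,3),len(s),s[:,1].min(),s[:,1].max(),s[:,2].max())
E
```

```text
roller 1534 ((0.06516662240028381, -0.0014133871300145984), 0.01896435022354126)
(np.int64(3946), np.float64(13.627825547687763)) (np.int64(3286), np.float64(13.028222537192129))
[[ 0.0874 -0.0211]
 [ 0.0475  0.0751]
 [-0.0568  0.0669]
 [-0.0809 -0.0345]] [0.0899 0.0888 0.0878 0.088 ] [  13.5348  -57.6562 -130.337   156.918 ]
-0.02 64 -0.007064640963095759 0.023002617792877274 0.04365171361571074
-0.016 138 -0.013284511258732444 0.02367761270245566 0.04657874226797537
-0.012 164 -0.01338161578206815 0.02368607676137598 0.0469436570404102
-0.008 166 -0.013346792538984874 0.02339868703737114 0.0467554473796678
-0.004 347 -0.02018619943803456 0.02330600461883084 0.046899039357304384
0.0 141 -0.024117730257874496 0.023088361406147288 0.04123937686243284
0.004 129 -0.02409683430640925 0.023634893111868796 0.03878601291424927
0.008 138 -0.024133590746070157 0.0237065117578956 0.03824125295044317
0.012 90 -0.024041450572232698 0.023553864831087557 0.0386325390577647
0.016 45 -0.005029145245672624 0.004178024133179737 0.03789159797443892
0.02 47 -0.005116919253218078 0.004060252370756216 0.03782146240158568
0.024 69 -0.010652572271785218 0.010201287489753201 0.043720601053524766
0.028 158 -0.010704067610892725 0.010178867466429929 0.044729892223912826
```

```bash
cat >> h.py <<'E'
AX=np.array([.5277,-.2645])
def pose(phi,r=.065,off=.0165,z=.05):
    a=np.radians(73.8-phi);u=np.array([np.cos(a),np.sin(a)]);t=np.array([u[1],-u[0]])
    p=np.r_[AX+r*u-off*t,z]
    X=np.array([0,0,-1.]);Z=np.r_[t,0];Y=np.cross(Z,X)
    return p,np.c_[X,Y,Z]
def rel(phi,base=None,**k):
    if base is None:
        o=ctrl.get_obs();T=np.array(o["tool_pos"]);M=R.from_rotvec(o["tool_rot"]).as_matrix()
    else: T,M=base
    p,W=pose(phi,**k)
    return np.r_[M.T@(p-T)*1000,np.degrees(R.from_matrix(M.T@W).as_rotvec())]
E
python3 - <<'E'
from h import *
print(pose(79),rel(79,z=.18),rel(79,z=.05))
E
```

```text
(array([ 0.5939, -0.254 ,  0.05  ]), array([[ 0.    ,  0.9959, -0.0906],
       [ 0.    , -0.0906, -0.9959],
       [-1.    ,  0.    ,  0.    ]])) [  4.2348  62.7559  58.3949 -12.2315   0.0929  -0.3165] [134.2327  62.0209  58.2621 -12.2315   0.0929  -0.3165]
```

```bash
python3 -m handwheel '[0,0,0.03,0.028,-6,0,0, 0,0,0.063,0.058,-12.2,0.1,-0.3, 0,0.03,0.063,0.058,-12.2,0.1,-0.3, 0,0.04,0.063,0.058,-12.2,0.1,-0.3, 0,0.05,0.063,0.058,-12.2,0.1,-0.3, 0,0.05,0.063,0.058,-12.2,0.1,-0.3, 0,0.05,0.063,0.058,-12.2,0.1,-0.3, 0,0.05,0.063,0.058,-12.2,0.1,-0.3]'
python3 - <<'E'
from h import *
grab("wrist","wrist8");print(spokes("wrist8"))
o=ctrl.get_obs();print(o["t"],o["tool_pos"],o["opening"]);print(rel(79))
E
```

```text
t: 8.6
tool_pos: [0.5939, -0.2503, 0.1311]
tool_rot: [1.273, 1.171, -1.275]
contact_force: [-0.3, -0.3, -0.3]
opening: 0.0006
(np.int64(6174), np.float64(13.78648648141884))
8.65 [ 0.5942 -0.2506  0.1317] -0.00012590725269027964
[81.6719  0.2569  3.4585  0.1964 -0.085   0.178 ]
```

View pics/wrist8.png

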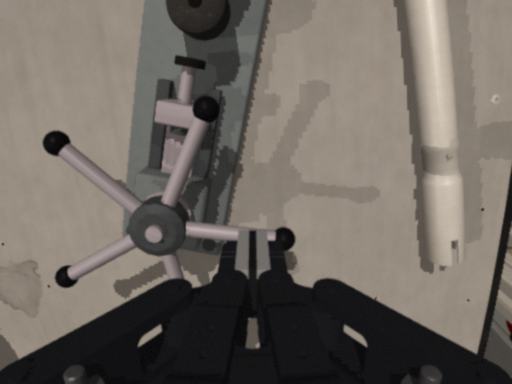

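```bash
python3 -m handwheel '[0,0.03,0,0,0,0,0, 0,0.06,0,0,0,0,0, 0,0.075,0,0,0,0,0, 0,0.081,0,0,0,0,0, 0,0.081,0,0,0,0,0, 0,0.081,0,0,0,0,0]'
python3 - <<'E'
from h import *
grab("wrist","wrist9");print(spokes("wrist9"))
o=ctrl.get_obs();print(o["t"],o["tool_pos"],o["contact_force"],o["wrist_torque"])
b=None
for p in (82,85,90,95,100,105,110,115,120,125,130,135,140): print(p,rel(p))
E
```

```text
t: 9.15
tool_pos: [0.594, -0.2512, 0.0505]
tool_rot: [1.274, 1.17, -1.276]
contact_force: [-0.5, 0.4, 0.9]
opening: -0.0
(np.int64(9474), np.float64(14.405487718596804))
9.2 [ 0.5945 -0.2515  0.0513] [-0.2405  0.3482  1.0616] [-0.094  -0.0025 -0.0458]
82 [ 1.2637  0.3805  5.9152  3.1532 -0.0522  0.1243]
85 [ 1.259   0.9654  9.377   6.1532 -0.049   0.1257]
90 [ 1.2522  1.5353 15.1996 11.1532 -0.0435  0.1279]
95 [ 1.2464  1.5956 21.0496 16.1532 -0.0379  0.1299]
100 [ 1.2417  1.1458 26.8827 21.1532 -0.0323  0.1317]
105 [ 1.2381  0.1892 32.6543 26.1532 -0.0266  0.1334]
110 [ 1.2357 -1.2667 38.3206 31.1532 -0.0209  0.1349]
115 [ 1.2345 -3.2109 43.8385 36.1532 -0.015   0.1363]
120 [ 1.2346 -5.6286 49.1659 41.1532 -0.0091  0.1375]
125 [ 1.2358 -8.5014 54.2623 46.1532 -0.0031  0.1385]
130 [  1.2382 -11.8075  59.089   51.1532   0.003    0.1394]
135 [  1.2417 -15.5217  63.6091  56.1532   0.0091   0.1401]
140 [  1.2465 -19.6157  67.7884  61.1532   0.0153   0.1406]
```

View pics/wrist9.png

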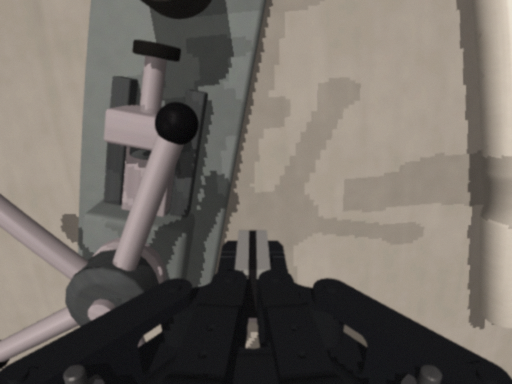

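```bash
python3 -m handwheel '[0,0.001,0.0004,0.006,3,0,0, 0,0.001,0.001,0.0094,6.2,0,0, 0,0.001,0.0015,0.0152,11.2,0,0, 0,0.001,0.0016,0.021,16.2,0,0, 0,0.001,0.0011,0.0269,21.2,0,0, 0,0.001,0.0002,0.0327,26.2,0,0.1, 0,0.001,-0.0013,0.0383,31.2,0,0.1, 0,0.001,-0.0032,0.0438,36.2,0,0.1, 0,0.001,-0.0056,0.0492,41.2,0,0.1, 0,0.001,-0.0085,0.0543,46.2,0,0.1, 0,0.001,-0.0118,0.0591,51.2,0,0.1, 0,0.001,-0.0118,0.0591,51.2,0,0.1]'
python3 - <<'E'
from h import *
grab("wrist","wrist10");print(spokes("wrist10"))
o=ctrl.get_obs();print(o["t"],o["tool_pos"],o["contact_force"],o["wrist_torque"],pose(130)[0])
M=R.from_rotvec(o["tool_rot"]).as_matrix();print(M.T@o["contact_force"])
for p in (132,136,140,145,150,125,120): print(p,rel(p))
E
```

```text
t: 10.2
tool_pos: [0.5776, -0.3099, 0.0506]
tool_rot: [1.888, 0.57, -1.887]
contact_force: [0.4, -0.2, 0.4]
opening: 0.0004
(np.int64(9212), np.float64(57.0152732780581))
10.25 [ 0.5774 -0.3097  0.0504] [ 0.0694 -1.0774  0.1122] [-0.0109 -0.0688 -0.0121] [ 0.5776 -0.3093  0.05  ]
[-0.112   0.9337  0.542 ]
132 [0.3851 0.292  1.9548 2.0194 0.0225 0.0022]
136 [0.3869 1.1229 6.5613 6.0194 0.0225 0.0014]
140 [ 0.3887  1.6304 11.2146 10.0194  0.0226  0.0006]
145 [ 0.3909  1.8064 17.0623 15.0194  0.0226 -0.0004]
150 [ 0.3932  1.4721 22.9031 20.0194  0.0226 -0.0014]
125 [ 0.3821 -1.927  -5.9268 -4.9806  0.0223  0.0035]
120 [  0.3801  -4.0924 -11.3616  -9.9806   0.0222   0.0045]
```

View pics/wrist10.png

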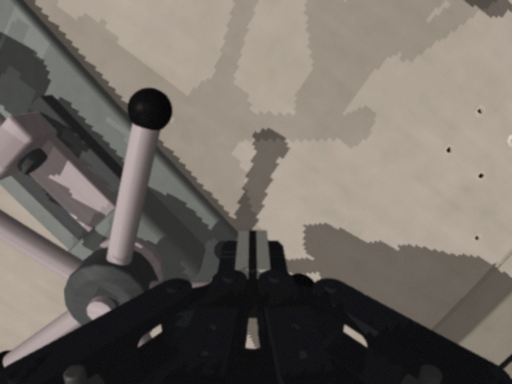

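Run:
```python
from h import *
print(rel(124,z=.05),rel(124,z=.1));print(rel(90,z=.1));print(rel(48,z=.1));print(rel(48,z=.05))
```

```text
[ 0.3817 -2.322  -7.0285 -5.9806  0.0223  0.0037] [-49.6183  -2.3242  -7.009   -5.9806   0.0223   0.0037]
[-49.6295 -26.0459 -38.2339 -39.9806   0.0206   0.0103]
[-49.6322 -72.5219 -50.4925 -81.9806   0.0166   0.0181]
[  0.3678 -72.5196 -50.5121 -81.9806   0.0166   0.0181]
```

```bash
python3 -m handwheel '[0,0,-0.0023,-0.007,-6,0,0, 0,-0.03,-0.0023,-0.007,-6,0,0, 0,-0.055,-0.0023,-0.007,-12,0,0, 0,-0.055,-0.02,-0.03,-19,0,0, 0,-0.055,-0.026,-0.038,-26,0,0, 0,-0.055,-0.04,-0.045,-33,0,0, 0,-0.055,-0.055,-0.05,-40,0,0, 0,-0.055,-0.0725,-0.0505,-47,0,0, 0,-0.055,-0.0725,-0.0505,-54,0,0, 0,-0.055,-0.0725,-0.0505,-61,0,0, 0,-0.055,-0.0725,-0.0505,-68,0,0, 0,-0.055,-0.0725,-0.0505,-75,0,0]'
python3 - <<'E'
from h import *
grab("wrist","wrist11");print(spokes("wrist11"))
o=ctrl.get_obs();print(o["t"],o["q"],o["tool_pos"],o["contact_force"],o["wrist_torque"])
print(rel(48,z=.1),rel(48))
E
```

```text
t: 11.25
tool_pos: [0.5788, -0.2206, 0.1047]
tool_rot: [0.958, 1.352, -0.959]
contact_force: [-0.8, -0.0, -0.5]
opening: -0.0004
(np.int64(6941), np.float64(58.89166396453555))
11.3 [-0.4841  0.1485  1.7294 -0.0004  1.2657 -0.8235] [ 0.5788 -0.2206  0.1046] [-0.1153 -0.0118 -0.253 ] [ 0.0274 -0.04    0.0485]
[ 4.6109  0.0017  0.8053 -6.3483 -0.0758  0.0884] [54.6108  0.0823  0.8671 -6.3483 -0.0758  0.0884]
```

View pics/wrist11.png

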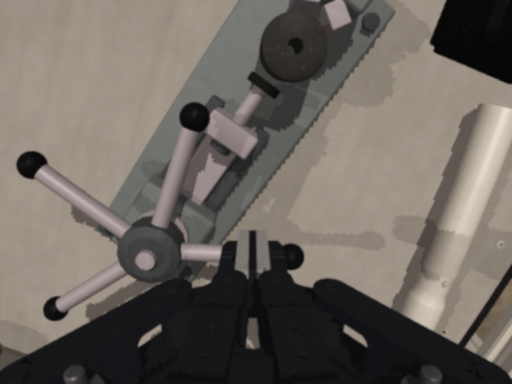

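```bash
python3 -m handwheel '[0,0,0,0,-6.3,0,0, 0,0.025,0,0,-6.3,0,0, 0,0.045,0,0,-6.3,0,0, 0,0.0545,0,0.0005,-6.3,0,0, 0,0.0545,0,0.0005,-6.3,0,0, 0,0.0545,0,0.0005,-6.3,0,0]'
python3 - <<'E'
from h import *
o=ctrl.get_obs();print(o["t"],o["tool_pos"],o["contact_force"],o["wrist_torque"])
for p in (50,53,56,59,62,65,68,71,74,77,80,83): print(p,rel(p))
E
```

```text
t: 11.8
tool_pos: [0.5782, -0.2209, 0.0489]
tool_rot: [0.882, 1.389, -0.882]
contact_force: [-0.5, -1.1, 0.5]
opening: 0.0
11.8 [ 0.5782 -0.2209  0.0489] [-0.4977 -1.1489  0.5254] [-0.0192 -0.0499  0.0447]
50 [-1.064   1.1054  3.0682  1.2376 -0.1885  0.1502]
53 [-1.0772  1.8057  6.5086  4.2376 -0.1845  0.1552]
56 [-1.0901  2.325   9.9809  7.2376 -0.1805  0.16  ]
59 [-1.1025  2.6618 13.4756 10.2376 -0.1763  0.1648]
62 [-1.1146  2.8153 16.9832 13.2376 -0.1721  0.1695]
65 [-1.1261  2.785  20.4939 16.2376 -0.1678  0.1741]
68 [-1.1372  2.571  23.9983 19.2376 -0.1634  0.1787]
71 [-1.1477  2.1739 27.4867 22.2376 -0.1589  0.1832]
74 [-1.1577  1.5948 30.9495 25.2376 -0.1543  0.1877]
77 [-1.1671  0.8352 34.3773 28.2375 -0.1497  0.192 ]
80 [-1.1759 -0.1027 37.7606 31.2375 -0.1449  0.1963]
83 [-1.1841 -1.2164 41.0902 34.2375 -0.1401  0.2006]
```

```bash
python3 -m handwheel '[0,-0.001,0.0011,0.0031,1.2,-0.2,0.2, 0,-0.001,0.0018,0.0065,4.2,-0.2,0.2, 0,-0.001,0.0023,0.01,7.2,-0.2,0.2, 0,-0.001,0.0027,0.0135,10.2,-0.2,0.2, 0,-0.001,0.0028,0.017,13.2,-0.2,0.2, 0,-0.001,0.0028,0.0205,16.2,-0.2,0.2, 0,-0.001,0.0026,0.024,19.2,-0.2,0.2, 0,-0.001,0.0022,0.0275,22.2,-0.2,0.2, 0,-0.001,0.0016,0.0309,25.2,-0.2,0.2, 0,-0.001,0.0008,0.0344,28.2,-0.2,0.2, 0,-0.001,-0.0001,0.0378,31.2,-0.2,0.2, 0,-0.001,-0.0012,0.0411,34.2,-0.2,0.2]'
python3 - <<'E'
from h import *
o=ctrl.get_obs();print(o["t"],o["tool_pos"],o["contact_force"],o["wrist_torque"]);M=R.from_rotvec(o["tool_rot"]).as_matrix();print(M.T@o["contact_force"],M.T@o["wrist_torque"])
grab("wrist","wrist12")
for p in (84,86,88,90,92,94,96,98,100): print(p,rel(p))
E
```

```text
t: 12.8
tool_pos: [0.5956, -0.2585, 0.0518]
tool_rot: [1.329, 1.125, -1.327]
contact_force: [-1.1, 3.2, 2.0]
opening: 0.0002
12.8 [ 0.5956 -0.2585  0.0518] [-1.1246  3.2233  1.9934] [0.5098 0.1731 0.0081]
[-1.9985 -1.6286 -2.9969] [-0.007   0.4749 -0.2537]
84 [ 1.7498 -0.8921  0.7196  0.7363  0.0541 -0.1676]
86 [ 1.7535 -0.3852  3.0048  2.7363  0.0511 -0.1686]
88 [ 1.757   0.0417  5.3064  4.7363  0.0482 -0.1695]
90 [ 1.7602  0.3879  7.6214  6.7363  0.0452 -0.1703]
92 [ 1.7632  0.6532  9.9471  8.7363  0.0423 -0.1711]
94 [ 1.766   0.8371 12.2806 10.7363  0.0393 -0.1719]
96 [ 1.7686  0.9395 14.6191 12.7363  0.0363 -0.1727]
98 [ 1.7709  0.9602 16.9598 14.7363  0.0333 -0.1734]
100 [ 1.773   0.8993 19.2998 16.7363  0.0303 -0.1741]
```

View pics/wrist12.png

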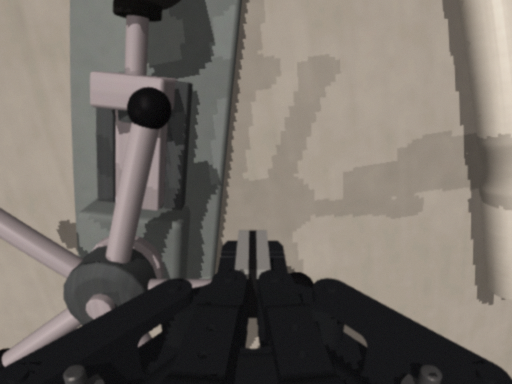

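```bash
python3 -m handwheel '[0,0,0.0005,0.0023,2,0,0, 0,0,0.001,0.0046,4,0,0, 0,0,0.0014,0.0069,6,0,0]'; python3 -c "
from h import *
o=ctrl.get_obs();M=R.from_rotvec(o['tool_rot']).as_matrix();print(M.T@o['contact_force'],M.T@o['wrist_torque'],rel(89))"
python3 -m handwheel '[0,0,0.0005,0.0023,2,0,0, 0,0,0.001,0.0046,4,0,0, 0,0,0.0014,0.0069,6,0,0]'; python3 -c "
from h import *
o=ctrl.get_obs();M=R.from_rotvec(o['tool_rot']).as_matrix();print(M.T@o['contact_force'],M.T@o['wrist_torque'],rel(95));grab('wrist','wrist13')"
```

```text
t: 13.1
tool_pos: [0.5959, -0.2655, 0.0516]
tool_rot: [1.403, 1.069, -1.4]
contact_force: [-0.8, 2.5, 1.9]
opening: 0.0001
[-1.8661 -1.4482 -2.1614] [-0.0407  0.4757 -0.2573] [ 1.597  -1.092   0.3848 -0.0328  0.0126 -0.1736]
t: 13.35
tool_pos: [0.5955, -0.2726, 0.0516]
tool_rot: [1.478, 1.008, -1.474]
contact_force: [-0.8, 3.8, 1.6]
opening: -0.0002
[-1.5592 -2.0766 -3.2768] [-0.0225  0.4592 -0.2578] [ 1.6355 -1.1216  0.5048 -0.0314 -0.0068 -0.1804]
```

View pics/wrist13.png

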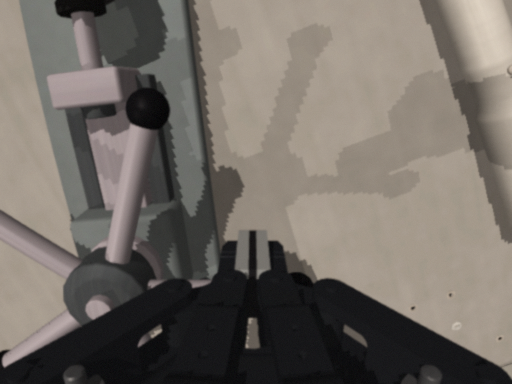

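```bash
cat > m.py <<'E'
from h import *
import sys
o=ctrl.get_obs();M=R.from_rotvec(o['tool_rot']).as_matrix();print(M.T@o['contact_force'],M.T@o['wrist_torque'],rel(float(sys.argv[1])))
E
python3 -m handwheel '[0,0,0.0003,0.0011,1,0,0, 0,0,0.0005,0.0023,2,0,0, 0,0,0.0008,0.0034,3,0,0]'; python3 m.py 98
python3 -m handwheel '[0,0,0.0003,0.0011,1,0,0, 0,0,0.0005,0.0023,2,0,0]'; python3 m.py 100
```

```text
t: 13.65
tool_pos: [0.5949, -0.2764, 0.0509]
tool_rot: [1.514, 0.975, -1.511]
contact_force: [1.5, 2.4, 2.0]
opening: -0.0001
[-2.0384  0.3808 -2.7995] [-0.0359  0.4473  0.0832] [ 0.8926 -1.2026  0.2203 -0.006   0.0292 -0.2103]
t: 13.82
tool_pos: [0.5941, -0.2787, 0.0502]
tool_rot: [1.538, 0.954, -1.536]
contact_force: [2.8, 2.5, 2.5]
opening: -0.0
[-2.4798  1.4306 -3.5427] [-0.0247  0.5474  0.2461] [ 0.2436 -0.8098  0.04   -0.0318  0.0333 -0.1588]
```

```bash
python3 -m handwheel '[0,0,0.0003,0.0011,1,0,0, 0,0,0.0005,0.0023,2,0,0]'; python3 m.py 102
python3 -m handwheel '[0,0,0.0003,0.0011,1,0,0]'; python3 m.py 103
python3 -m handwheel '[0,0,0.0003,0.0011,1,0,0]'; python3 m.py 104
python3 -c "
from h import *
grab('wrist','wrist14')"
```

```text
t: 13.98
tool_pos: [0.5932, -0.281, 0.0499]
tool_rot: [1.562, 0.932, -1.561]
contact_force: [2.7, 2.7, 1.4]
opening: 0.0001
[-1.4182  1.051  -3.6739] [0.0276 0.5131 0.2703] [-0.1152 -0.4694 -0.0873 -0.0464  0.033  -0.1141]
t: 14.07
tool_pos: [0.5927, -0.282, 0.0498]
tool_rot: [1.574, 0.921, -1.574]
contact_force: [3.2, 1.3, 2.2]
opening: -0.0001
[-2.1638  2.1843 -2.747 ] [-0.0046  0.5093  0.2249] [-0.2352 -0.3217 -0.0925 -0.0504  0.0352 -0.0919]
t: 14.15
tool_pos: [0.5924, -0.2832, 0.0497]
tool_rot: [1.586, 0.91, -1.586]
contact_force: [2.4, 2.1, 1.8]
opening: 0.0001
[-1.756   1.0443 -2.9895] [0.0188 0.4681 0.2345] [-0.3014 -0.2714 -0.1004 -0.0549  0.0352 -0.0814]
```

View pics/wrist14.png

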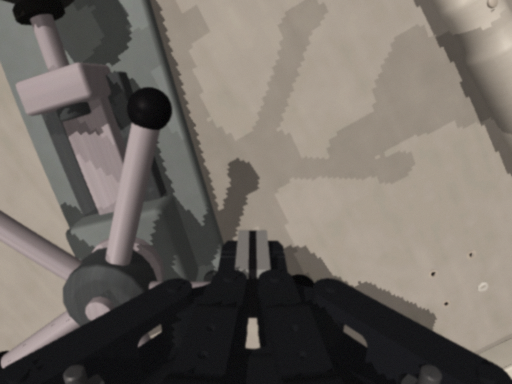

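```bash
python3 -c "
from h import *
z=load('wrist14');b=f(onz(z,[(149,107)],.064))-f(AX);print(np.linalg.norm(b),-np.degrees(np.arctan2(b[:,1],b[:,0]))+72)"
python3 -m handwheel '[0,0,0.0003,0.0011,1,0,0, 0,0,0.0005,0.0023,2,0,0]'; python3 m.py 106
python3 -m handwheel '[0,0,0.0003,0.0011,1,0,0]'; python3 m.py 107
python3 -m handwheel '[0,0,0.0003,0.0011,1,0,0]'; python3 m.py 108
```

```text
0.08883456098406549 [103.0686]
t: 14.37
tool_pos: [0.5916, -0.2853, 0.0497]
tool_rot: [1.61, 0.887, -1.61]
contact_force: [3.7, 2.0, 1.3]
opening: -0.0001
[-1.2558  2.0572 -3.6362] [-0.0313  0.5137  0.2978] [-0.33   -0.1981 -0.0288 -0.0448  0.0305 -0.081 ]
t: 14.45
tool_pos: [0.5913, -0.2864, 0.0497]
tool_rot: [1.622, 0.875, -1.622]
contact_force: [2.7, 1.9, 1.0]
opening: 0.0005
[-1.0277  1.2795 -3.0511] [-0.0504  0.4999  0.2601] [-0.3475 -0.1916 -0.0423 -0.0533  0.0336 -0.0781]
t: 14.53
tool_pos: [0.5909, -0.2875, 0.0496]
tool_rot: [1.634, 0.863, -1.634]
contact_force: [2.8, 1.4, 0.5]
opening: -0.0002
[-0.52    1.4881 -2.7028] [-0.0272  0.6005  0.2795] [-0.3579 -0.1977 -0.0304 -0.0522  0.035  -0.0734]
```

```bash
python3 -m handwheel '[0,0,0.0003,0.0011,1,0,0, 0,0,0.0005,0.0023,2,0,0]'; python3 m.py 110
python3 -m handwheel '[0,0,0.0003,0.0011,1,0,0]'; python3 m.py 111
python3 -m handwheel '[0,0,0.0003,0.0011,1,0,0]'; python3 m.py 112
python3 -c "
from h import *
grab('wrist','wrist15');grab('scene','scene15');grab('side','side15')
z=load('wrist15');b=f(onz(z,[(149,107)],.064))-f(AX);print(np.linalg.norm(b),-np.degrees(np.arctan2(b[:,1],b[:,0]))+72)
z=load('scene15');c=proj(z,[.567,-.12,.04])[0].astype(int);print(c)
cv2.imwrite('pics/c5.png',cv2.resize(z['im'][c[1]-45:c[1]+45,c[0]-60:c[0]+60],None,fx=6,fy=6,interpolation=2))
z=load('side15');c=proj(z,[.567,-.12,.04])[0].astype(int);print(c)
cv2.imwrite('pics/c6.png',cv2.resize(z['im'][c[1]-45:c[1]+45,c[0]-60:c[0]+60],None,fx=6,fy=6,interpolation=2))
"
```

```text
t: 14.7
tool_pos: [0.5901, -0.2897, 0.0497]
tool_rot: [1.658, 0.839, -1.657]
contact_force: [3.6, 2.0, 1.9]
opening: -0.0
[-1.9261  1.7463 -3.7833] [-0.0615  0.5775  0.3932] [-0.3208 -0.2001  0.0207 -0.051   0.0262 -0.0835]
t: 14.78
tool_pos: [0.5897, -0.2907, 0.0497]
tool_rot: [1.67, 0.826, -1.669]
contact_force: [4.2, 2.3, 1.1]
opening: -0.0004
[-1.1197  1.983  -4.3696] [-0.0497  0.647   0.3088] [-0.3225 -0.2053  0.1001 -0.0554  0.0174 -0.0806]
t: 14.87
tool_pos: [0.5892, -0.2917, 0.0497]
tool_rot: [1.682, 0.814, -1.681]
contact_force: [4.2, 2.1, 1.2]
opening: -0.0001
[-1.1577  2.0139 -4.2386] [-0.0099  0.6403  0.315 ] [-0.3258 -0.1877  0.1847 -0.0555  0.0113 -0.0758]
0.08909425242955951 [110.907]
[305 191]
[272 147]
```

View pics/c5.png

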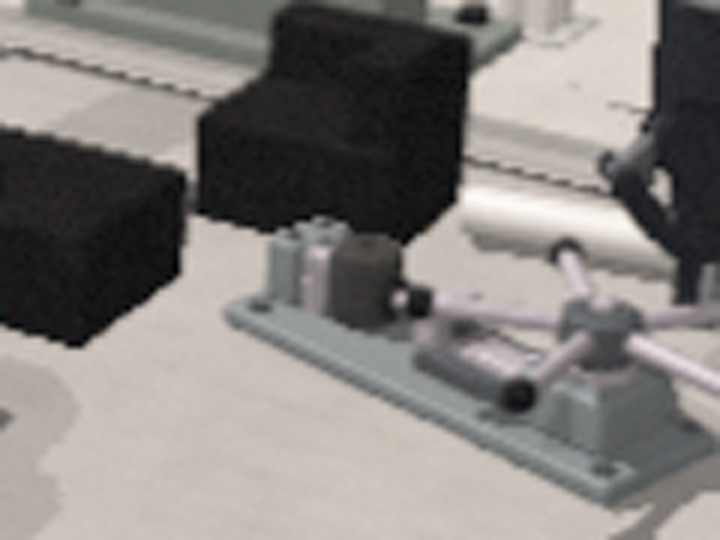

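View pics/c6.png

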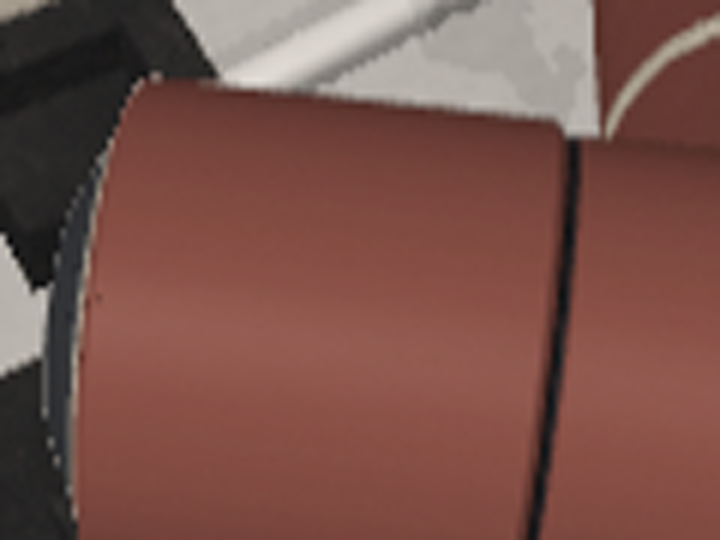

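```bash
python3 -m handwheel '[0,0,0.0003,0.0011,1,0,0]'; python3 m.py 113
python3 -m handwheel '[0,0,0.0003,0.0011,1,0,0]'; python3 m.py 114
```

```text
t: 15.1
tool_pos: [0.5889, -0.2926, 0.0497]
tool_rot: [1.693, 0.803, -1.692]
contact_force: [5.1, 2.3, 1.5]
opening: -0.0005
[-1.4657  2.4826 -5.0071] [-0.0011  0.7687  0.3965] [-0.3358 -0.141   0.4252  0.0135  0.0064 -0.0742]
t: 15.18
tool_pos: [0.5884, -0.2936, 0.0497]
tool_rot: [1.705, 0.79, -1.704]
contact_force: [5.1, 2.5, 0.6]
opening: 0.0003
[-0.6132  2.2629 -5.243 ] [-0.0418  0.7844  0.3037] [-0.322  -0.1408  0.4951 -0.0379 -0.0033 -0.0714]
```

```bash
python3 -m handwheel '[0,0,0.0003,0.0011,1,0,0]'; python3 m.py 115
python3 -m handwheel '[0,0,0.0001,0.0006,0.5,0,0]'; python3 m.py 115.5
```

```text
t: 15.27
tool_pos: [0.588, -0.2945, 0.0497]
tool_rot: [1.717, 0.777, -1.716]
contact_force: [5.7, 3.0, 0.6]
opening: 0.0001
[-0.6144  2.2802 -5.988 ] [-0.0326  0.8422  0.3085] [-0.3105 -0.1461  0.6004 -0.0433 -0.0159 -0.0707]
t: 15.35
tool_pos: [0.5877, -0.2951, 0.0497]
tool_rot: [1.723, 0.77, -1.721]
contact_force: [3.9, 2.6, 0.9]
opening: -0.0003
[-0.8505  1.2273 -4.5461] [-0.0739  0.7921  0.3294] [-0.3048 -0.1549  0.5866 -0.0404 -0.0219 -0.0769]
```

```bash
python3 -m handwheel '[0,0,0.0003,0.0011,1,0,0]'; python3 m.py 116.5
python3 -m handwheel '[0,0,0.0001,0.0006,0.5,0,0]'; python3 m.py 117
```

```text
t: 15.43
tool_pos: [0.5873, -0.296, 0.0497]
tool_rot: [1.735, 0.758, -1.732]
contact_force: [4.8, 2.7, 0.1]
opening: -0.0001
[-0.0954  1.694  -5.2851] [-0.0228  0.9051  0.3122] [-0.3105 -0.1334  0.8012 -0.0298 -0.0381 -0.0765]
t: 15.52
tool_pos: [0.587, -0.2965, 0.0497]
tool_rot: [1.741, 0.751, -1.738]
contact_force: [6.2, 3.9, -0.1]
opening: 0.0001
[ 0.0878  1.8127 -7.0553] [-0.0383  0.9556  0.3147] [-0.2936 -0.1132  0.7755 -0.0397 -0.0426 -0.0801]
```

```bash
python3 -m handwheel '[0,0,0.0001,0.0006,0.5,0,0]'; python3 m.py 117.5; python3 -c "
from h import *
grab('wrist','wrist16')
z=load('wrist16');b=f(onz(z,[(149,107)],.064))-f(AX);print(np.linalg.norm(b),-np.degrees(np.arctan2(b[:,1],b[:,0]))+72)"; python3 m.py 117.5
```

```text
t: 15.6
tool_pos: [0.5868, -0.297, 0.0497]
tool_rot: [1.746, 0.745, -1.744]
contact_force: [6.5, 2.9, 0.3]
opening: 0.0001
[-0.3356  2.7529 -6.5959] [-0.0417  0.9324  0.341 ] [-0.2589 -0.1469  0.851  -0.0244 -0.0554 -0.0942]
0.08965485628927887 [116.1764]
[-0.6888  2.5006 -5.9077] [-0.0622  0.9629  0.3289] [-0.3128 -0.1459  0.7432 -0.046  -0.0475 -0.09  ]
```

```bash
python3 -m handwheel '[0,0,0.0001,0.0006,0.5,0,0]'; python3 m.py 118;python3 -m handwheel '[0,0,0.0001,0.0006,0.5,0,0]'; python3 m.py 118.5
```

```text
t: 15.73
tool_pos: [0.5865, -0.2974, 0.0497]
tool_rot: [1.752, 0.738, -1.749]
contact_force: [6.2, 2.8, 0.1]
opening: 0.0003
[-0.1352  2.4881 -6.3874] [-0.0913  0.9757  0.3817] [-0.2554 -0.1385  0.9205 -0.0071 -0.0636 -0.1033]
t: 15.82
tool_pos: [0.5863, -0.2979, 0.0497]
tool_rot: [1.758, 0.731, -1.755]
contact_force: [5.8, 2.7, -0.1]
opening: -0.0001
[ 0.1444  2.2242 -6.029 ] [0.0005 1.0581 0.395 ] [-0.2716 -0.1338  0.9511 -0.0192 -0.0715 -0.1097]
```

```bash
python3 -m handwheel '[0,0,-0.001,-0.0034,-3,0,0, 0,0,-0.002,-0.0067,-6,0,0, 0,0,-0.002,-0.0067,-6,0,0, 0,-0.02,-0.002,-0.0067,-6,0,0, 0,-0.06,-0.002,-0.0067,-6,0,0, 0,-0.1,-0.002,-0.0067,-6,0,0, 0,-0.13,-0.002,-0.0067,-6,0,0, 0,-0.15,-0.002,-0.0067,-6,0,0]'
python3 - <<'E'
from h import *
o=ctrl.get_obs();T=o["tool_pos"];M=R.from_rotvec(o["tool_rot"]).as_matrix()
# view pose: same as wrist7 
p=np.array([.5515,-.1794,.20]);W=np.c_[[0,0,-1],[ex[1],-ex[0],0],[-ex[0],-ex[1],0]]
print(M.T@(p-T),np.degrees(R.from_matrix(M.T@W).as_rotvec()))
grab('wrist','wrist17');grab('scene','scene17')
E
```

```text
t: 16.48
tool_pos: [0.5889, -0.2933, 0.2039]
tool_rot: [1.687, 0.803, -1.686]
contact_force: [0.7, 0.4, 0.4]
opening: -0.0001
[ 0.0033 -0.1005 -0.0653] [-22.5988   0.1544  -0.2507]
```

```bash
python3 -m handwheel '[0,0,-0.04,-0.025,-7,0,0, 0,0,-0.075,-0.05,-14,0,0, 0,0,-0.1,-0.065,-21,0,0, 0,0,-0.1,-0.065,-22.6,0,0, 0,0,-0.1,-0.065,-22.6,0,0, 0,0,-0.1,-0.065,-22.6,0,0]'
python3 - <<'E'
from h import *
grab('wrist','wrist18')
z=load("wrist18");P=cloud(z).reshape(-1,3);q=f(P)
m=(P[:,2]>.05)&(P[:,2]<.058)&(q[:,0]>.04)&(q[:,0]<.1)&(abs(q[:,1])<.03)
print("roller",m.sum(),cv2.minEnclosingCircle(q[m].astype(np.float32)))
m=(P[:,2]>.04)&(P[:,2]<.052)&(abs(q[:,1])<.05)&(q[:,0]>.09)&(q[:,0]<.14);print("vb",q[m].max(0))
print(spokes("wrist18"))
cv2.imwrite("pics/c7.png",cv2.resize(z["im"][0:220,150:370],None,fx=2.7,fy=2.7,interpolation=2))
z=load('scene17');cv2.imwrite('pics/c8.png',cv2.resize(z['im'][150:240,170:390],None,fx=3.5,fy=3.5,interpolation=2))
E
```

```text
t: 17.08
tool_pos: [0.5503, -0.1787, 0.1978]
tool_rot: [1.412, 1.063, -1.416]
contact_force: [-0.2, -0.1, 0.8]
opening: 0.0001
roller 1430 ((0.07111245393753052, -0.0014914963394403458), 0.01899021491408348)
vb [0.1235 0.0222]
(np.int64(2733), np.float64(43.97636505139045))
```

View pics/wrist18.png

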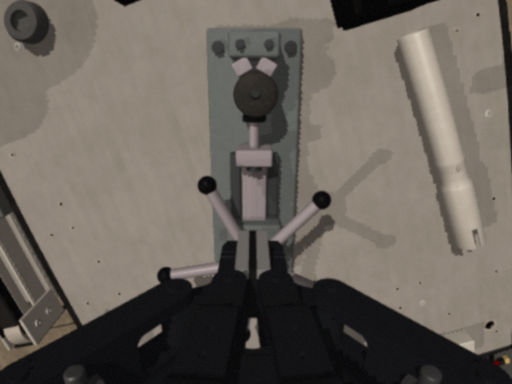

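View pics/c7.png

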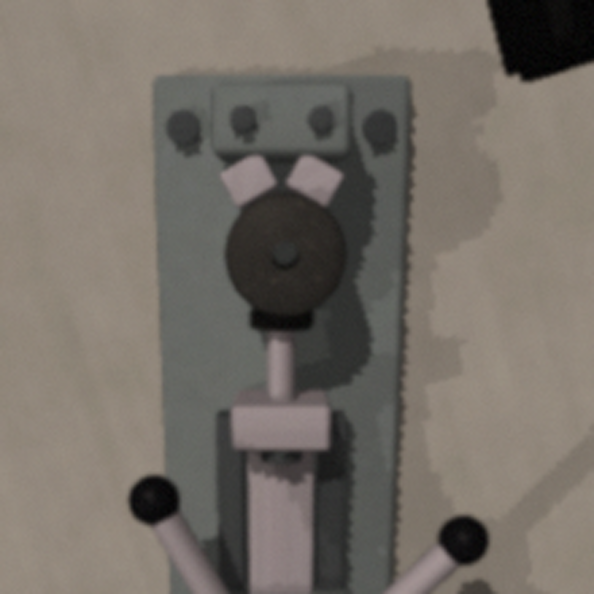

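View pics/c8.png

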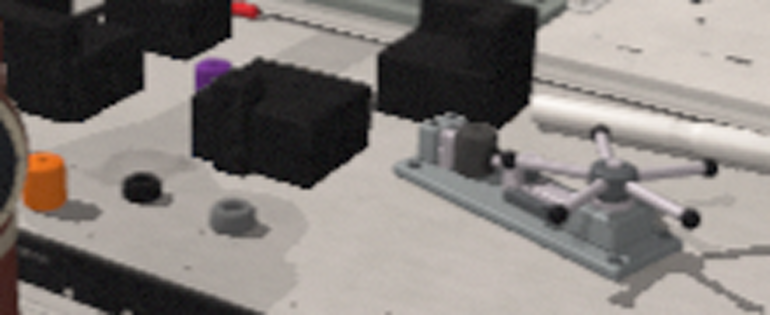

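Run:
```python
from h import *
for n in("wrist7","wrist18"):
  z=load(n);P=cloud(z).reshape(-1,3);q=f(P)
  s=(abs(q[:,1])<.06)&(q[:,0]>.0)&(q[:,0]<.14)
  m=s&(P[:,2]>.041)&(P[:,2]<.050)&(q[:,0]>.103)
  print(n,"vb back",m.sum(),q[m].min(0),q[m].max(0))
  m=s&(P[:,2]>.041)&(P[:,2]<.050)&(q[:,0]>.085)&(q[:,0]<.1)
  print("inserts",m.sum(),q[m].min(0),q[m].max(0))
  m=s&(P[:,2]>.050)&(P[:,2]<.058)&(q[:,0]>.04);a=q[m]
  # angular-uniform circle fit on hull
  h=cv2.convexHull(a.astype(np.float32)).reshape(-1,2);A=np.c_[2*h,np.ones(len(h))];c=np.linalg.lstsq(A,(h**2).sum(1),rcond=None)[0]
  print("roller",c[:2],np.sqrt(c[2]+c[0]**2+c[1]**2),a.min(0),a.max(0))
  m=s&(P[:,2]>.008)&(P[:,2]<.016);
  for x in(.06,.08,.12):
    k=m&(abs(q[:,0]-x)<.008);print("plate",x,q[k][:,1].min(),q[k][:,1].max())
  m=s&(P[:,2]>.03)&(P[:,2]<.050)&(q[:,0]>.02)&(q[:,0]<.05);print("pad",q[m].min(0),q[m].max(0))
  print("jaw",[ (q[k].min(0),q[k].max(0)) for k in [s&(P[:,2]>.043)&(P[:,2]<.049)&(q[:,0]<.025)]])
z=load("wrist18");im=z["im"]
cv2.imwrite("pics/c9.png",cv2.resize(im[40:135,205:305],None,fx=6,fy=6,interpolation=cv2.INTER_CUBIC))
```

```text
wrist7 vb back 1254 [ 0.103  -0.0213] [0.1231 0.0224]
inserts 526 [ 0.0863 -0.0187] [0.1    0.0191]
roller [0.0837 0.0006] 0.033550774025358665 [ 0.047  -0.0197] [0.1161 0.0175]
plate 0.06 -0.044441366475459015 0.04491508313291204
plate 0.08 -0.04425750207890411 0.04511794363736229
plate 0.12 -0.04472827756521893 0.044715811707183466
pad [ 0.0201 -0.0122] [0.0495 0.0102]Traceback (most recent call last):
  File "<stdin>", line 17, in <module>
    return umr_minimum(a, axis, None, out, keepdims, initial, where)
ValueError: zero-size array to reduction operation minimum which has no identity
```

```bash
python3 -m handwheel '[0,0.01,0,-0.04,0,0,0, 0,0.04,0,-0.08,0,0,0, 0,0.06,0,-0.085,0,0,0, 0,0.06,0,-0.085,0,0,0, 0,0.06,0,-0.085,0,0,0, 0,0.06,0,-0.085,0,0,0]'
python3 - <<'E'
from h import *
grab('wrist','wrist19')
z=load("wrist19");P=cloud(z).reshape(-1,3);q=f(P)
s=(abs(q[:,1])<.06)&(q[:,0]>.0)&(q[:,0]<.14)
for nm,lo,hi,x0,x1 in(("vb",.041,.05,.103,.14),("ins",.041,.05,.085,.103),("roller",.051,.058,.045,.094),("plateA",.008,.016,.05,.06),("plateB",.008,.016,.11,.12)):
    m=s&(P[:,2]>lo)&(P[:,2]<hi)&(q[:,0]>x0)&(q[:,0]<x1)
    if m.any(): print(nm,m.sum(),q[m].min(0),q[m].max(0),(q[m].min(0)+q[m].max(0))/2)
cv2.imwrite("pics/c10.png",cv2.resize(z["im"][60:260,150:350],None,fx=3,fy=3,interpolation=2))
E
```

```text
t: 17.63
tool_pos: [0.5753, -0.0987, 0.1402]
tool_rot: [1.413, 1.06, -1.414]
contact_force: [-0.1, -0.2, 0.7]
opening: -0.0002
vb 1476 [ 0.103  -0.0223] [0.1233 0.022 ] [ 0.1132 -0.0002]
ins 819 [ 0.085  -0.0208] [0.103  0.0211] [0.094  0.0002]
roller 1540 [ 0.0556 -0.0196] [0.0894 0.0168] [ 0.0725 -0.0014]
plateA 520 [ 0.05   -0.0449] [0.06   0.0444] [ 0.055  -0.0003]
plateB 571 [ 0.11   -0.0447] [0.1198 0.0448] [0.1149 0.    ]
```

View pics/c10.png

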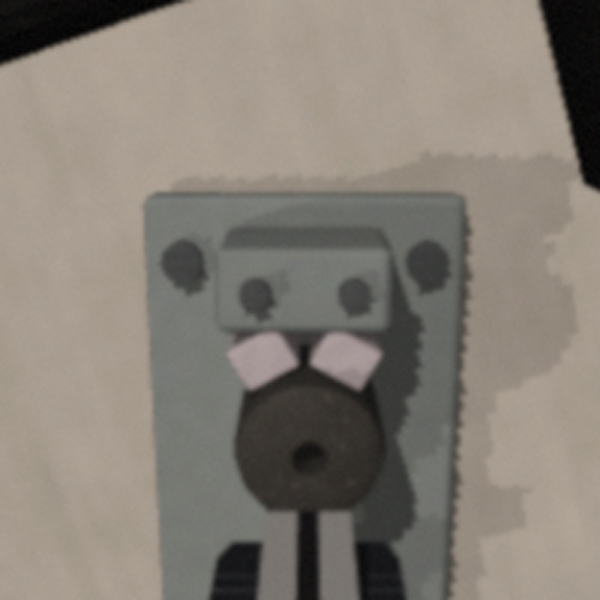

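View pics/wrist19.png

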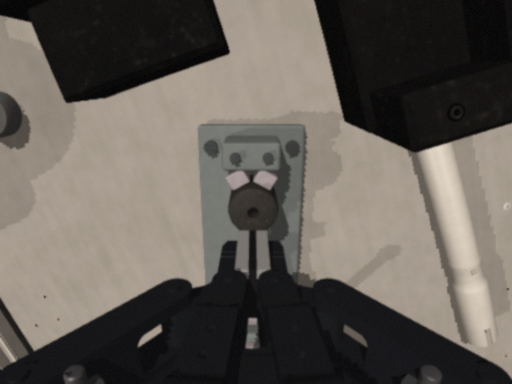

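Run:
```python
from h import *
print(rel(126,off=-.0165,z=.14))
```

```text
[  1.5672  42.8057 223.9992  36.0316   0.0208  -0.2024]
```

```bash
python3 -m handwheel '[0,0,0.008,0.04,6,0,0, 0,0,0.016,0.08,12,0,0, 0,0,0.024,0.12,18,0,0, 0,0,0.032,0.16,24,0,0, 0,0,0.04,0.2,30,0,0, 0,0.001,0.043,0.224,36,0,-0.2, 0,0.001,0.043,0.224,36,0,-0.2, 0,0.001,0.043,0.224,36,0,-0.2, 0,0.001,0.043,0.224,36,0,-0.2]'
python3 - <<'E'
from h import *
grab('wrist','wrist20')
o=ctrl.get_obs();print(o["tool_pos"],o["q"],rel(126,off=-.0165,z=.05))
E
```

```text
t: 18.43
tool_pos: [0.5543, -0.3251, 0.1399]
tool_rot: [1.839, 0.633, -1.841]
contact_force: [-0.1, -0.1, 0.8]
opening: 0.0005
[ 0.5545 -0.3243  0.1397] [-0.6448  0.1633  1.6503 -0.0005  1.3291  0.2631] [89.686   1.4712  0.9614  0.1881  0.0416  0.0553]
```

View pics/wrist20.png

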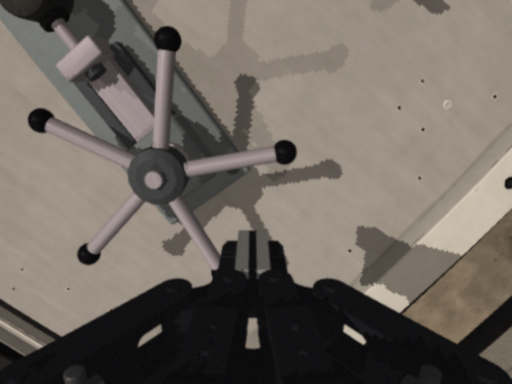

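```bash
python3 -m handwheel '[0,0.03,0.0015,0.001,0,0,0, 0,0.06,0.0015,0.001,0,0,0, 0,0.08,0.0015,0.001,0,0,0, 0,0.0895,0.0015,0.001,0,0,0, 0,0.0895,0.0015,0.001,0,0,0, 0,0.0895,0.0015,0.001,0,0,0]'
python3 - <<'E'
from h import *
o=ctrl.get_obs();print(o["tool_pos"],o["contact_force"])
for p in (123,120,117,114,111,108,105,102,99,96):print(p,rel(p,off=-.0165))
E
```

```text
t: 18.98
tool_pos: [0.5546, -0.3254, 0.0497]
tool_rot: [1.838, 0.635, -1.841]
contact_force: [0.1, 0.7, -0.6]
opening: 0.0003
[ 0.5546 -0.3254  0.0497] [ 0.0963  0.7263 -0.5676]
123 [-0.2782  1.1709 -2.9876 -2.7759  0.0642  0.1081]
120 [-0.2833  1.7786 -6.4455 -5.7759  0.0614  0.1098]
117 [-0.2882  2.2045 -9.9305 -8.7759  0.0585  0.1114]
114 [ -0.2927   2.4474 -13.4331 -11.7759   0.0556   0.113 ]
111 [ -0.2969   2.5067 -16.9435 -14.7759   0.0527   0.1145]
108 [ -0.3008   2.3822 -20.4522 -17.7759   0.0497   0.116 ]
105 [ -0.3043   2.0742 -23.9496 -20.7759   0.0467   0.1175]
102 [ -0.3074   1.5836 -27.4261 -23.7759   0.0437   0.1188]
99 [ -0.3102   0.9117 -30.8721 -26.7759   0.0407   0.1202]
96 [ -0.3126   0.0604 -34.2783 -29.7759   0.0376   0.1215]
```

```bash
python3 -m handwheel '[0,0,0.0012,-0.003,-2.8,0.1,0.1, 0,0,0.0018,-0.0064,-5.8,0.1,0.1, 0,0,0.0022,-0.0099,-8.8,0.1,0.1, 0,0,0.0024,-0.0134,-11.8,0.1,0.1, 0,0,0.0025,-0.0169,-14.8,0.1,0.1, 0,0,0.0024,-0.0205,-17.8,0.1,0.1, 0,0,0.0021,-0.024,-20.8,0.1,0.1, 0,0,0.0016,-0.0274,-23.8,0.1,0.1, 0,0,0.0009,-0.0309,-26.8,0.1,0.1, 0,0,0.0001,-0.0343,-29.8,0.1,0.1]'; python3 m.py 96
python3 - <<'E'
from h import *
grab('wrist','wrist21')
z=load('wrist21')
E
```

```text
t: 19.82
tool_pos: [0.5826, -0.3066, 0.0524]
tool_rot: [1.487, 0.997, -1.485]
contact_force: [-2.0, -2.4, 0.3]
opening: 0.0002
[-0.2786 -0.9789  3.0313] [-0.0373 -0.4749 -0.1695] [  2.3242  -1.6659 -34.6995   0.1324   0.0958  -0.2312]
```

View pics/wrist21.png

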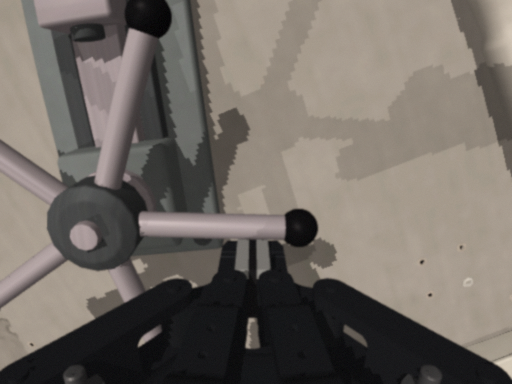

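```bash
python3 -m handwheel '[0.2,0,0,0.008,0,0,0, 0.2,-0.01,0,0.008,0,0,0, 0.4,-0.05,0,0.008,0,0,0, 0.8,-0.09,0,0.008,0,0,0, 0.8,-0.12,0,0.008,0,0,0, 0.8,-0.13,0,0.008,0,0,0]'
cat >> h.py <<'E'
W0=np.c_[[0,0,-1],[ex[1],-ex[0],0],[-ex[0],-ex[1],0]]
def relc(cx,cy,z):
    o=ctrl.get_obs();T=np.array(o["tool_pos"]);M=R.from_rotvec(o["tool_rot"]).as_matrix()
    p=np.r_[finv([cx,cy])[0],z];return np.r_[M.T@(p-T)*1000,np.degrees(R.from_matrix(M.T@W0).as_rotvec())]
E
python3 - <<'E'
from h import *
print(relc(.050,.0006,.17))
E
```

```text
t: 20.37
tool_pos: [0.5811, -0.3148, 0.1883]
tool_rot: [1.493, 0.988, -1.482]
contact_force: [1.2, -0.8, 0.3]
opening: 0.0651
[  17.1467  -84.1644 -159.5311   -6.1202    0.1066   -0.6781]
```

```bash
python3 -m handwheel '[0.8,0,-0.02,-0.038,-3,0,0, 0.8,0,-0.04,-0.075,-6,0,0, 0.8,0.01,-0.06,-0.112,-6.1,0.1,-0.7, 0.8,0.017,-0.08,-0.15,-6.1,0.1,-0.7, 0.8,0.017,-0.084,-0.1595,-6.1,0.1,-0.7, 0.8,0.017,-0.084,-0.1595,-6.1,0.1,-0.7, 0.8,0.017,-0.084,-0.1595,-6.1,0.1,-0.7]'
cat > rl.py <<'E'
from h import *
import sys
n=sys.argv[1];grab('wrist',n)
z=load(n);P=cloud(z).reshape(-1,3);q=f(P)
s=(abs(q[:,1])<.06)&(q[:,0]>.0)&(q[:,0]<.14)
for nm,lo,hi,x0,x1 in(("vb",.041,.05,.103,.14),("ins",.041,.05,.085,.103),("roller",.051,.058,.04,.094)):
    m=s&(P[:,2]>lo)&(P[:,2]<hi)&(q[:,0]>x0)&(q[:,0]<x1)
    if m.any(): print(nm,m.sum(),q[m].min(0),q[m].max(0),(q[m].min(0)+q[m].max(0))/2)
m=s&(P[:,2]>.051)&(P[:,2]<.058)&(q[:,0]>.04)&(q[:,0]<.094);print("roller circ",cv2.minEnclosingCircle(q[m].astype(np.float32)))
o=ctrl.get_obs();print(o["t"],o["tool_pos"],f(o["tool_pos"]),o["contact_force"])
c=proj(z,[*finv([.07,0])[0],.05])[0].astype(int)
a=max(c[1]-70,0);b=max(c[0]-80,0)
cv2.imwrite("pics/%sc.png"%n,cv2.resize(z["im"][a:a+140,b:b+160],None,fx=4,fy=4,interpolation=2))
E
python3 rl.py wrist22
```

```text
t: 20.95
tool_pos: [0.5611, -0.133, 0.163]
tool_rot: [1.412, 1.074, -1.419]
contact_force: [-0.5, -0.7, -0.6]
opening: 0.0683
vb 1352 [ 0.1031 -0.0223] [0.123  0.0216] [ 0.113  -0.0003]
ins 748 [ 0.0851 -0.0206] [0.1027 0.0207] [0.0939 0.    ]
roller 1543 [ 0.0527 -0.0196] [0.0892 0.0168] [ 0.0709 -0.0014]
roller circ ((0.07077761739492416, -0.0011958477552980185), 0.018757004290819168)
21.0 [ 0.5613 -0.134   0.1632] [[0.0506 0.0035]] [0.1796 0.1891 0.6215]
```

View pics/wrist22c.png

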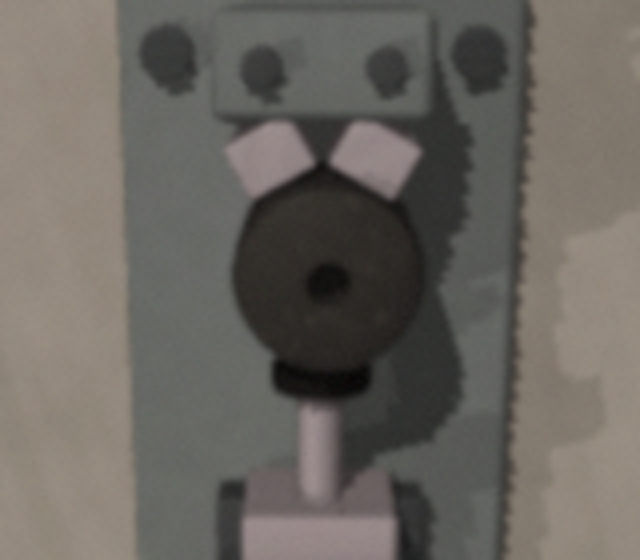

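```bash
python3 -c "
from h import *
print(relc(.0705,.0006,.0225))"
```

```text
[140.7424   4.4357 -19.5252   0.03    -0.164    0.6158]
```

```bash
python3 -m handwheel '[0.8,0.02,0.0044,-0.0195,0,-0.2,0.6, 0.8,0.05,0.0044,-0.0195,0,-0.2,0.6, 0.8,0.085,0.0044,-0.0195,0,-0.2,0.6, 0.8,0.115,0.0044,-0.0195,0,-0.2,0.6, 0.8,0.13,0.0044,-0.0195,0,-0.2,0.6, 0.8,0.13,0.0044,-0.0195,0,-0.2,0.6, 0.8,0.13,0.0044,-0.0195,0,-0.2,0.6]'; python3 rl.py wrist23;python3 -c "
from h import *
print(relc(.0705,.0006,.0225))"
```

```text
t: 21.58
tool_pos: [0.569, -0.1162, 0.032]
tool_rot: [1.414, 1.064, -1.417]
contact_force: [0.5, -0.0, 0.3]
opening: 0.0686
vb 4848 [ 0.103  -0.0222] [0.1234 0.0221] [ 0.1132 -0.    ]
ins 2673 [ 0.085  -0.0216] [0.103  0.0207] [ 0.094  -0.0005]
roller 5511 [ 0.0526 -0.0476] [0.0897 0.0485] [0.0712 0.0005]
roller circ ((0.0769098550081253, 0.00044145993888378143), 0.04812711849808693)
21.6333 [ 0.5702 -0.1163  0.0336] [[ 0.07   -0.0001]] [0.5411 0.3378 0.5848]
[11.1457 -0.7251 -0.5369 -0.0523  0.0099 -0.0072]
```

View pics/wrist23c.png

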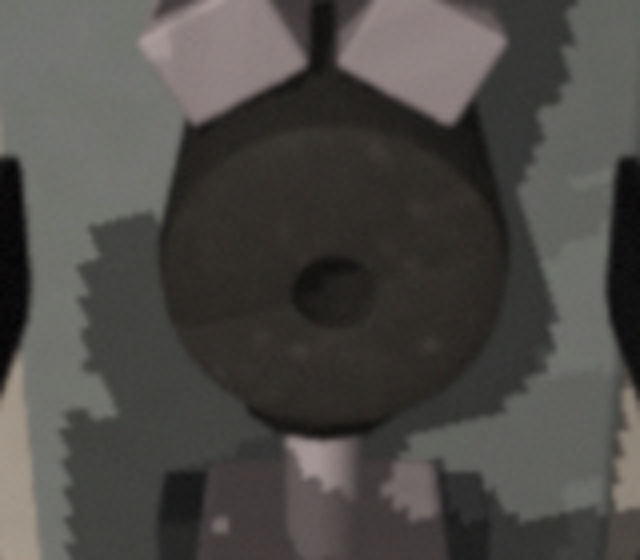

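View pics/wrist23.png

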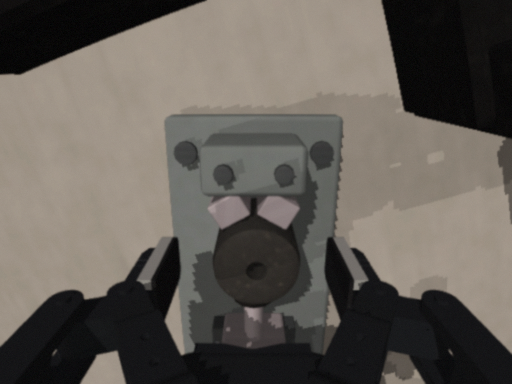

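```bash
python3 -m handwheel '[0.8,0.006,-0.0007,-0.0003,0,0,0, 0.8,0.0105,-0.0007,-0.0003,0,0,0, 0.8,0.0105,-0.0007,-0.0003,0,0,0, 0.6,0.0105,-0.0007,-0.0003,0,0,0, 0.45,0.0105,-0.0007,-0.0003,0,0,0, 0.3,0.0105,-0.0007,-0.0003,0,0,0, 0.2,0.0105,-0.0007,-0.0003,0,0,0, 0.2,0.0105,-0.0007,-0.0003,0,0,0, 0.2,0.0105,-0.0007,-0.0003,0,0,0]' 20; python3 rl.py wrist24;python3 -c "
from h import *
print(ctrl.get_obs()['opening'])"
```

```text
t: 22.38
tool_pos: [0.569, -0.1143, 0.0225]
tool_rot: [1.414, 1.063, -1.414]
contact_force: [-0.4, 0.0, 4.1]
opening: 0.0378
vb 5511 [ 0.103  -0.0222] [0.1234 0.0221] [ 0.1132 -0.    ]
ins 3008 [ 0.085  -0.0209] [0.103  0.0206] [ 0.094  -0.0001]
roller 5937 [ 0.0526 -0.0316] [0.0899 0.0336] [0.0712 0.001 ]
roller circ ((0.07863492518663406, 0.000996604561805725), 0.032694581896066666)
22.4333 [ 0.5689 -0.1143  0.0225] [[0.0716 0.0017]] [-0.6628  0.3599  4.5297]
0.037884528745028484
```

View pics/wrist24c.png

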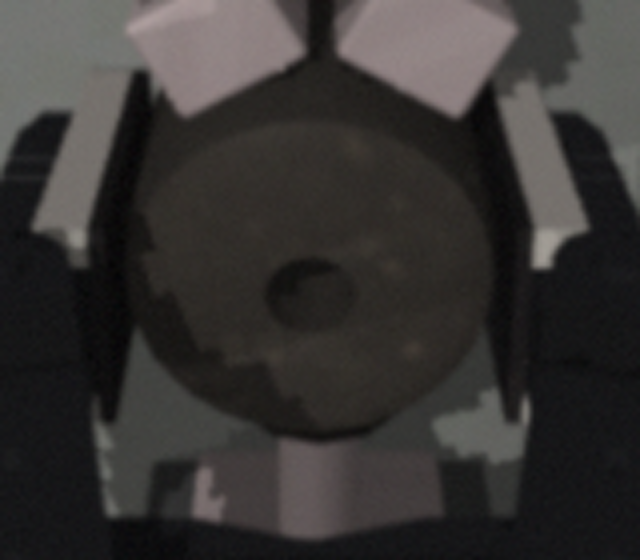

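```bash
python3 -m handwheel '[0.2,0,0.0009,0,0,0,0, 0.2,0,0.0009,0,0,0,0, 0.2,0,0.0009,-0.0005,0,0,0]'; python3 rl.py wrist25
```

```text
t: 22.68
tool_pos: [0.5691, -0.1143, 0.0225]
tool_rot: [1.412, 1.065, -1.416]
contact_force: [-3.7, -1.3, 7.1]
opening: 0.0379
vb 5523 [ 0.103  -0.0222] [0.1235 0.0221] [ 0.1133 -0.    ]
ins 2964 [ 0.085  -0.0212] [0.103  0.0209] [ 0.094  -0.0002]
roller 5963 [ 0.0527 -0.0317] [0.09   0.0334] [0.0713 0.0008]
roller circ ((0.07863357663154602, 0.0008476711809635162), 0.0326140895485878)
22.7333 [ 0.5692 -0.1143  0.0225] [[0.0717 0.0015]] [-3.6695 -1.2212  6.442 ]
```

View pics/wrist25c.png

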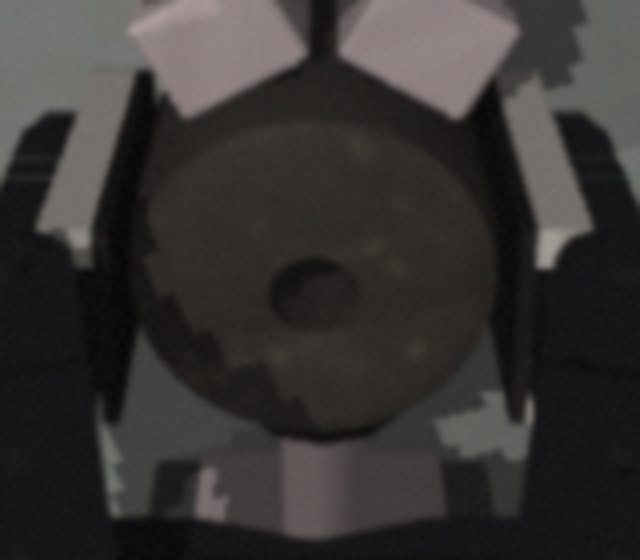

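```bash
python3 -m handwheel '[0.2,-0.0012,0,0,0,0,0, 0.2,-0.0012,0,-0.0003,0,0,0, 0.2,-0.0012,0,-0.0003,0,0,0]'; python3 rl.py wrist26
```

```text
t: 22.98
tool_pos: [0.5693, -0.1136, 0.0226]
tool_rot: [1.413, 1.065, -1.415]
contact_force: [0.2, 0.2, -0.8]
opening: 0.0381
vb 5489 [ 0.103  -0.0221] [0.1235 0.0221] [ 0.1133 -0.    ]
ins 2931 [ 0.085  -0.0207] [0.103  0.0203] [ 0.094  -0.0002]
roller 5927 [ 0.0532 -0.0318] [0.0906 0.0334] [0.0719 0.0008]
roller circ ((0.07918299734592438, 0.0008094236254692078), 0.032736361026763916)
23.0333 [ 0.5693 -0.1136  0.0225] [[0.0724 0.0016]] [ 0.2259 -0.1435 -0.9533]
```

View pics/wrist26c.png

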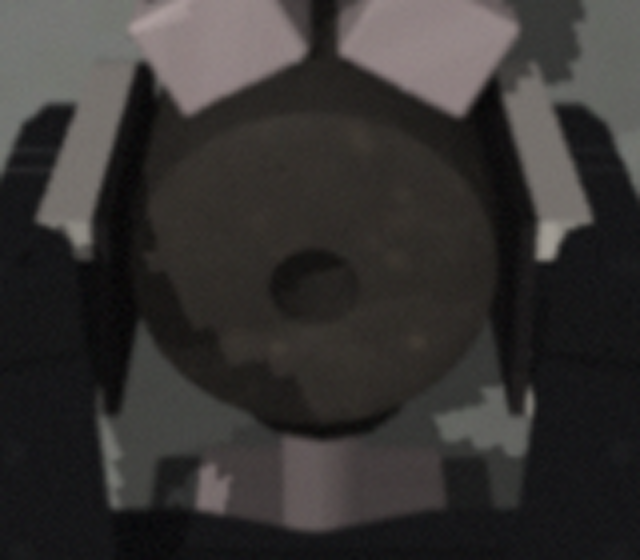

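```bash
python3 -m handwheel '[0.2,0,0.0009,0,0,0,0, 0.2,0,0.0009,0,0,0,0, 0.2,0,0.0009,0,0,0,0]'; python3 rl.py wrist27
```

```text
t: 23.28
tool_pos: [0.5703, -0.114, 0.0228]
tool_rot: [1.413, 1.064, -1.415]
contact_force: [-0.5, -0.0, -0.8]
opening: 0.038
vb 5471 [ 0.103  -0.0222] [0.1235 0.0222] [ 0.1132 -0.    ]
ins 2916 [ 0.085  -0.0206] [0.103  0.0207] [0.094 0.   ]
roller 6071 [ 0.0529 -0.0327] [0.0904 0.0324] [ 0.0716 -0.0002]
roller circ ((0.07915767282247543, -0.00013672374188899994), 0.03263310343027115)
23.3333 [ 0.5703 -0.114   0.0228] [[0.0723 0.0005]] [-0.2412 -0.1765 -1.0088]
```

View pics/wrist27c.png

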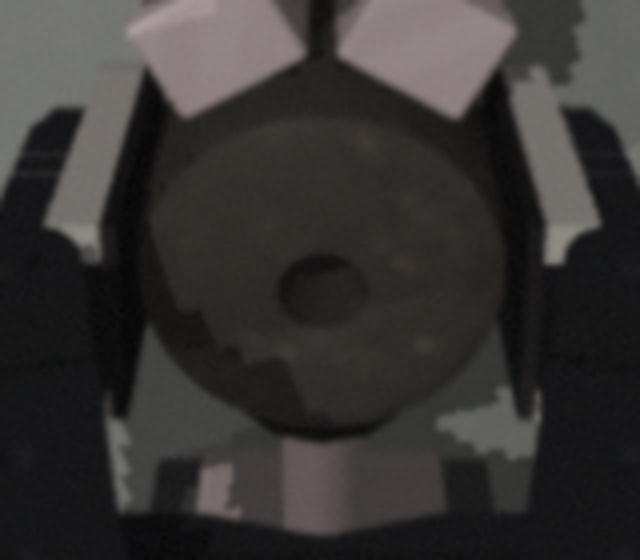

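```bash
python3 -m handwheel '[0.2,0,-0.0001,-0.001,0,0,0, 0.2,0,-0.0001,-0.001,0,0,0]';  python3 m.py 0; python3 -m handwheel '[0.2,0,0,-0.001,0,0,0, 0.2,0,0,-0.001,0,0,0]';  python3 m.py 0
```

```text
t: 23.5
tool_pos: [0.5703, -0.1137, 0.0229]
tool_rot: [1.411, 1.063, -1.416]
contact_force: [-1.4, -3.7, -0.6]
opening: 0.0379
[ 0.6417 -0.2916  3.9411] [ 0.0023 -0.7115  0.0218] [-26.9326 -15.4715  91.6928 -89.9384  -0.0196   0.1805]
t: 23.67
tool_pos: [0.5703, -0.1137, 0.0229]
tool_rot: [1.41, 1.062, -1.417]
contact_force: [-2.4, -6.9, -0.9]
opening: 0.0375
[ 0.8796 -0.3959  7.329 ] [ 0.0629 -1.2487 -0.0728] [-26.7724 -15.46    91.7932 -89.9387   0.0508   0.2642]
```

```bash
python3 -m handwheel '[0.2,0.0003,0,0.0015,0,0,0, 0.2,0.0008,0,0.0015,0,0,0, 0.4,0.0008,0,0.0015,0,0,0, 0.8,0.0008,0,0.0015,0,0,0, 0.8,0.0008,0,0.0015,0,0,0, 0.8,0.0008,0,0.0015,0,0,0, 0.8,0.0008,0,0.0015,0,0,0]';  python3 rl.py wrist28
```

```text
t: 24.25
tool_pos: [0.5707, -0.1131, 0.0223]
tool_rot: [1.414, 1.064, -1.414]
contact_force: [0.4, 1.0, 0.0]
opening: 0.0683
vb 5473 [ 0.103  -0.0222] [0.1236 0.0222] [ 0.1133 -0.    ]
ins 2984 [ 0.085  -0.0409] [0.103 0.04 ] [ 0.094  -0.0004]
roller 6245 [ 0.0534 -0.0482] [0.0908 0.0476] [ 0.0721 -0.0003]
roller circ ((0.08037557452917099, -0.00025611743330955505), 0.04800103232264519)
24.3 [ 0.5707 -0.1131  0.0223] [[0.0732 0.0003]] [ 0.0503  0.5388 -0.6089]
```

View pics/wrist28c.png

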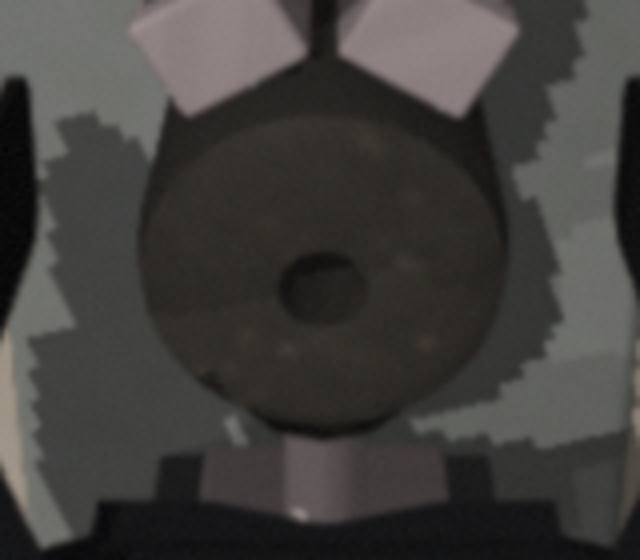

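```bash
python3 -m handwheel '[0.8,-0.01,0,0,0,0,0, 0.8,-0.04,0,0,0,0,0, 0.8,-0.08,0,0,0,0,0, 0.8,-0.11,0,0,0,0,0, 0.4,-0.12,0,0,0,0,0, 0,-0.12,0,0.02,0,0,0]';python3 -c "
from h import *
grab('wrist','wrist29')
print(rel(86,z=.13),ctrl.get_obs()['tool_pos'])"
```

```text
t: 24.8
tool_pos: [0.5684, -0.1317, 0.148]
tool_rot: [1.415, 1.059, -1.406]
contact_force: [-0.7, -1.1, -0.6]
opening: 0.0451
[ 16.0197  62.657  113.6187  -3.929    0.1537  -0.194 ] [ 0.5661 -0.1355  0.1455]
```

View pics/wrist29.png

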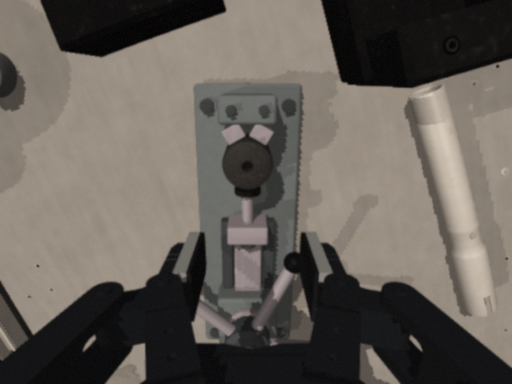

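Roller stands centred in the V (247,163), pad behind it (248,193). Now back to the wheel.

```bash
python3 -m handwheel '[0,0,0.02,0.035,-2,0,0, 0,0,0.04,0.072,-4,0,0, 0,0.01,0.06,0.108,-4,0.2,-0.2, 0,0.015,0.0625,0.1135,-4,0.2,-0.2, 0,0.015,0.0625,0.1135,-4,0.2,-0.2, 0,0.015,0.0625,0.1135,-4,0.2,-0.2, 0,0.015,0.0625,0.1135,-4,0.2,-0.2]';python3 -c "
from h import *
grab('wrist','wrist30')
z=load('wrist30');print(rel(86,z=.05),ctrl.get_obs()['tool_pos'],spokes('wrist30'))"
```

```text
t: 25.43
tool_pos: [0.5932, -0.2578, 0.1267]
tool_rot: [1.365, 1.11, -1.365]
contact_force: [0.2, 0.4, 1.2]
opening: -0.0001
[77.1487  2.6028  4.4511  0.1222 -0.2464  0.3194] [ 0.5935 -0.2576  0.1272] (np.int64(5920), np.float64(25.622926997126505))
```

View pics/wrist30.png

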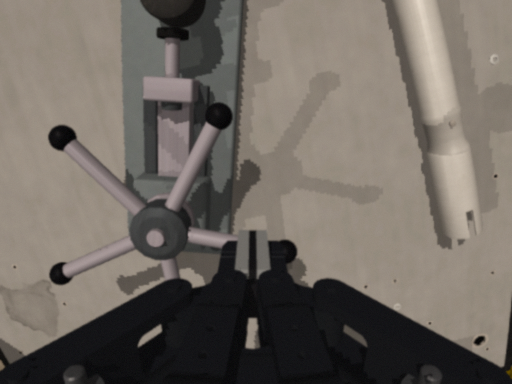

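```bash
python3 -m handwheel '[0,0.02,0.0026,0.001,0,-0.2,0.3, 0,0.05,0.0026,0.002,0,-0.2,0.3, 0,0.07,0.0026,0.002,0,-0.2,0.3, 0,0.077,0.0026,0.002,0,-0.2,0.3, 0,0.077,0.0026,0.002,0,-0.2,0.3, 0,0.077,0.0026,0.002,0,-0.2,0.3]';python3 -c "
from h import *
o=ctrl.get_obs();print(o['tool_pos'],o['contact_force'])
for p in (88,91,94,97,99,101,103,104): print(p,rel(p))"
```

```text
t: 25.98
tool_pos: [0.5958, -0.2606, 0.051]
tool_rot: [1.363, 1.101, -1.362]
contact_force: [0.6, 0.3, 0.5]
opening: -0.0
[ 0.5958 -0.2606  0.051 ] [0.62   0.2503 0.475 ]
88 [ 0.9937 -0.2184  3.9674  2.1057 -0.0103 -0.0446]
91 [ 0.9936  0.4297  7.418   5.1057 -0.0115 -0.0444]
94 [ 0.9934  0.8964 10.8978  8.1057 -0.0127 -0.0441]
97 [ 0.993   1.1802 14.3972 11.1057 -0.0138 -0.0438]
99 [ 0.9927  1.2676 16.7363 13.1057 -0.0146 -0.0435]
101 [ 0.9923  1.2732 19.0771 15.1057 -0.0154 -0.0433]
103 [ 0.9919  1.1971 21.4166 17.1057 -0.0161 -0.0431]
104 [ 0.9916  1.1285 22.585  18.1057 -0.0165 -0.0429]
```

```bash
python3 -m handwheel '[0,0.001,-0.0002,0.004,2.1,0,0, 0,0.001,0.0004,0.0074,5.1,0,0, 0,0.001,0.0009,0.0109,8.1,0,0, 0,0.001,0.0012,0.0144,11.1,0,0, 0,0.001,0.0013,0.0167,13.1,0,0, 0,0.001,0.0013,0.0191,15.1,0,0, 0,0.001,0.0012,0.0214,17.1,0,0]';python3 m.py 103
for i in 105 107; do :; done
python3 -m handwheel '[0,0,0.0003,0.0011,1,0,0, 0,0,0.0005,0.0023,2,0,0]'; python3 m.py 105
python3 -m handwheel '[0,0,0.0003,0.0011,1,0,0, 0,0,0.0005,0.0023,2,0,0]'; python3 m.py 107
python3 -m handwheel '[0,0,0.0003,0.0011,1,0,0, 0,0,0.0005,0.0023,2,0,0]'; python3 m.py 109
```

```text
t: 26.57
tool_pos: [0.594, -0.2823, 0.0522]
tool_rot: [1.578, 0.919, -1.571]
contact_force: [1.3, 1.9, -0.7]
opening: -0.0
[ 0.6913  0.2144 -2.3096] [ 0.0039  0.4536 -0.0664] [ 2.2158 -1.592   0.32   -0.1296 -0.1118 -0.2455]
t: 26.73
tool_pos: [0.5932, -0.2849, 0.0519]
tool_rot: [1.601, 0.896, -1.595]
contact_force: [1.7, 2.6, 1.3]
opening: -0.0002
[-1.3016  0.1102 -3.1313] [-0.0469  0.4971  0.1042] [ 1.9005 -1.6478 -0.0173 -0.0774 -0.0773 -0.2521]
t: 26.9
tool_pos: [0.5919, -0.2873, 0.0508]
tool_rot: [1.625, 0.873, -1.62]
contact_force: [1.9, 2.4, 1.9]
opening: -0.0003
[-1.8859  0.2688 -3.0633] [-0.014   0.4404  0.1321] [ 0.7555 -1.1581 -0.4319 -0.1072 -0.0493 -0.1816]
t: 27.07
tool_pos: [0.5902, -0.2894, 0.0497]
tool_rot: [1.648, 0.85, -1.646]
contact_force: [2.4, 1.5, 2.3]
opening: 0.0002
[-2.3432  1.0756 -2.6246] [-0.0588  0.5108  0.1768] [-0.338  -0.4626 -0.8132 -0.1395 -0.0344 -0.073 ]
```

```bash
python3 -m handwheel '[0,0,0.0003,0.0011,1,0,0]'; python3 m.py 110
python3 -m handwheel '[0,0,0.0003,0.0011,1,0,0]'; python3 m.py 111
python3 -m handwheel '[0,0,0.0003,0.0011,1,0,0]'; python3 m.py 112
python3 -m handwheel '[0,0,0.0003,0.0011,1,0,0]'; python3 m.py 113
```

```text
t: 27.15
tool_pos: [0.5896, -0.2904, 0.0493]
tool_rot: [1.66, 0.839, -1.658]
contact_force: [2.4, 2.5, 2.5]
opening: 0.0001
[-2.5184  0.4487 -3.4958] [-0.0087  0.4867  0.1856] [-0.6726 -0.2234 -0.844  -0.1464 -0.0278 -0.0335]
t: 27.23
tool_pos: [0.589, -0.2914, 0.0492]
tool_rot: [1.672, 0.827, -1.671]
contact_force: [2.9, 2.3, 2.8]
opening: -0.0
[-2.7546  0.8873 -3.6216] [-0.0152  0.4642  0.1754] [-0.8285 -0.1311 -0.88   -0.1525 -0.0249 -0.0108]
t: 27.32
tool_pos: [0.5885, -0.2925, 0.0491]
tool_rot: [1.683, 0.814, -1.683]
contact_force: [1.7, 1.7, 2.5]
opening: -0.0001
[-2.5143  0.3061 -2.4163] [0.0021 0.5189 0.1309] [-0.8787 -0.1117 -0.8637 -0.1535 -0.0219 -0.0036]
t: 27.4
tool_pos: [0.5881, -0.2935, 0.0491]
tool_rot: [1.695, 0.802, -1.694]
contact_force: [3.6, 1.9, 2.3]
opening: 0.0001
[-2.2517  1.5624 -3.7701] [0.0131 0.5439 0.1536] [-0.9053 -0.117  -0.802  -0.1534 -0.0233  0.003 ]
```

```bash
python3 -m handwheel '[0,0,0.0003,0.0011,1,0,0]'; python3 m.py 114
python3 -m handwheel '[0,0,0.0003,0.0011,1,0,0]'; python3 m.py 115
python3 -m handwheel '[0,0,0.0003,0.0011,1,0,0]'; python3 m.py 116
```

```text
t: 27.48
tool_pos: [0.5876, -0.2945, 0.0491]
tool_rot: [1.707, 0.79, -1.706]
contact_force: [3.8, 2.4, 2.0]
opening: 0.0001
[-2.0132  1.3085 -4.3042] [-0.0455  0.5842  0.0643] [-0.8773 -0.1143 -0.7245 -0.1549 -0.0296  0.0048]
t: 27.57
tool_pos: [0.5871, -0.2954, 0.0491]
tool_rot: [1.719, 0.777, -1.718]
contact_force: [3.6, 2.8, 2.8]
opening: -0.0002
[-2.8305  0.8699 -4.4712] [0.0363 0.6633 0.1358] [-0.9154 -0.1003 -0.6098 -0.155  -0.0369  0.0112]
t: 27.65
tool_pos: [0.5867, -0.2964, 0.0491]
tool_rot: [1.73, 0.764, -1.729]
contact_force: [3.0, 2.1, 1.8]
opening: -0.0003
[-1.7599  0.7794 -3.6039] [0.0126 0.69   0.0487] [-0.9084 -0.1114 -0.5105 -0.1552 -0.0424  0.0139]
```

```bash
python3 -m handwheel '[0,0,0.0003,0.0011,1,0,0]'; python3 m.py 117
python3 -m handwheel '[0,0,0.0003,0.0011,1,0,0]'; python3 m.py 118
python3 -m handwheel '[0,0,0.0003,0.0011,1,0,0]'; python3 m.py 119
```

```text
t: 27.73
tool_pos: [0.5862, -0.2973, 0.0491]
tool_rot: [1.742, 0.751, -1.741]
contact_force: [3.6, 3.4, 1.9]
opening: -0.0
[-1.8613  0.3388 -4.9286] [-0.0634  0.7352  0.0307] [-0.9155 -0.1035 -0.398  -0.1492 -0.0448  0.0149]
t: 27.82
tool_pos: [0.5856, -0.2983, 0.0491]
tool_rot: [1.753, 0.738, -1.752]
contact_force: [4.0, 3.2, 3.2]
opening: -0.0003
[-3.1851  0.6006 -5.1278] [-0.0374  0.7458  0.0091] [-0.897  -0.122  -0.3744 -0.1562 -0.0474  0.0162]
t: 27.9
tool_pos: [0.5851, -0.2992, 0.0491]
tool_rot: [1.765, 0.725, -1.764]
contact_force: [3.8, 3.9, 2.5]
opening: 0.0003
[-2.509  -0.0717 -5.4395] [-0.0009  0.8601 -0.0113] [-0.92   -0.1086 -0.2354 -0.1536 -0.0552  0.0225]
```

```bash
python3 -m handwheel '[0,0,0.0003,0.0011,1,0,0]'; python3 m.py 120
python3 -m handwheel '[0,0,0.0003,0.0011,1,0,0]'; python3 m.py 121
```

```text
t: 27.98
tool_pos: [0.5846, -0.3001, 0.0491]
tool_rot: [1.777, 0.712, -1.775]
contact_force: [3.5, 5.2, 2.6]
opening: 0.0001
[-2.5678 -1.3381 -6.1111] [ 0.0174  0.88   -0.0095] [-0.8973 -0.1127 -0.0984 -0.1536 -0.0658  0.0233]
t: 28.07
tool_pos: [0.5841, -0.301, 0.0491]
tool_rot: [1.788, 0.698, -1.786]
contact_force: [4.0, 4.7, 3.0]
opening: -0.0
[-3.0027 -0.7256 -6.1645] [ 0.0043  0.9577 -0.0679] [-0.8865 -0.1226  0.0621 -0.1517 -0.0773  0.0233]
```

```bash
python3 -m handwheel '[0,0,0.0001,0.0006,0.5,0,0]'; python3 m.py 121.5
python3 -m handwheel '[0,0,0.0001,0.0006,0.5,0,0]'; python3 m.py 122
```

```text
t: 28.15
tool_pos: [0.5838, -0.3015, 0.0491]
tool_rot: [1.794, 0.692, -1.792]
contact_force: [4.1, 5.3, 1.6]
opening: -0.0
[-1.6343 -1.1231 -6.6075] [-0.0244  1.0341 -0.0303] [-0.8933 -0.1104  0.0692 -0.1478 -0.0865  0.0211]
t: 28.23
tool_pos: [0.5835, -0.3019, 0.0491]
tool_rot: [1.8, 0.685, -1.797]
contact_force: [4.2, 5.5, 2.1]
opening: 0.0002
[-2.1186 -1.3095 -6.851 ] [-0.0401  1.0266  0.0041] [-0.879  -0.0962  0.157  -0.1308 -0.0964  0.0121]
```

```bash
python3 -m handwheel '[0,0,-0.001,-0.0034,-3,0,0, 0,0,-0.002,-0.0067,-6,0,0, 0,0,-0.002,-0.0067,-6,0,0, 0,-0.02,-0.002,-0.0067,-6,0,0, 0,-0.06,-0.002,-0.0067,-6,0,0, 0,-0.1,-0.002,-0.0067,-6,0,0, 0,-0.11,-0.002,-0.0067,-6,0,0, 0,-0.11,-0.002,-0.0067,-6,0,0]'; python3 -c "
from h import *
print(relc(.055,.0,.155))"
```

```text
t: 28.9
tool_pos: [0.5885, -0.2988, 0.1647]
tool_rot: [1.731, 0.755, -1.724]
contact_force: [-0.4, 0.1, 0.2]
opening: 0.0001
[   8.5604 -130.0412 -109.0181  -26.1739    0.1042   -0.4857]
```

```bash
python3 -m handwheel '[0,0,-0.03,-0.025,-7,0,0, 0,0,-0.06,-0.05,-14,0,0, 0,0,-0.09,-0.075,-21,0,0, 0,0,-0.12,-0.1,-26,0.1,-0.5, 0,0,-0.13,-0.109,-26.2,0.1,-0.5, 0,0,-0.13,-0.109,-26.2,0.1,-0.5, 0,0,-0.13,-0.109,-26.2,0.1,-0.5]'; python3 rl.py wrist31; python3 -c "
from h import *
grab('scene','scene31')"
```

```text
t: 29.48
tool_pos: [0.563, -0.1283, 0.1576]
tool_rot: [1.412, 1.074, -1.419]
contact_force: [-0.2, -0.4, -0.2]
opening: -0.0003
vb 1359 [ 0.1032 -0.0217] [0.123 0.022] [0.1131 0.0002]
ins 778 [ 0.0852 -0.0208] [0.103  0.0205] [ 0.0941 -0.0002]
roller 1569 [ 0.0534 -0.0184] [0.0904 0.0183] [ 0.0719 -0.0001]
roller circ ((0.07198791205883026, -0.00010701663268264383), 0.018791014328598976)
29.5333 [ 0.5633 -0.1291  0.158 ] [[0.0557 0.0029]] [ 0.4761 -0.8179 -0.2771]
```

View pics/wrist31c.png

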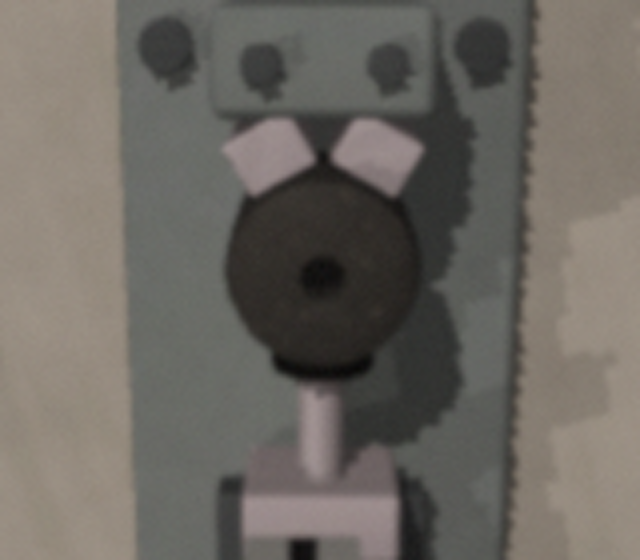

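View pics/scene31.png

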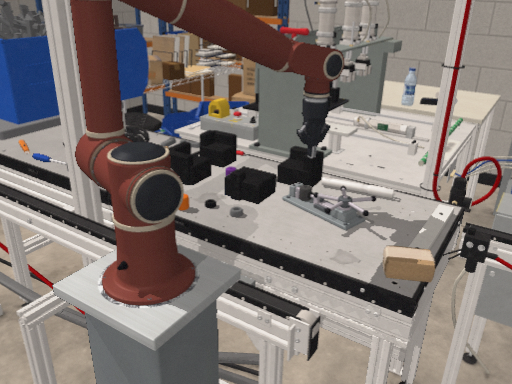

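```bash
python3 -c "
from station import ctrl
print(ctrl.finish_job())"
```

```text
the job is handed in; nothing more can be done
None
```

I stood the dark grey roller on the clamp plate, let go of it, and tightened the jaw with the star wheel. The roller ended up against both faces of the V and held snugly. I handed the job in at about 29.5 s of the 72 s allowed. No verdict was given.

- **First try was off-centre:** I turned the wheel clockwise, pushing two spokes one after the other. The check picture then showed the roller about 1.4 mm to one side, so it was touching only one face of the V.
- **Correction:** I backed the wheel off about 20°, gripped the roller again and lifted it just enough to centre it. I pressed it into the V with about 7 N and almost no sideways force, released it and retightened.
- **Final checks:**
  - The roller stands upright, within about 0.1 mm of the V's middle line. It sits about 1 mm deeper than on the first try.
  - The jaw pad is against the roller.
  - The last push on the moving spoke was about 6.9 N at roughly 65 mm out, with single readings scattering by about 0.5–0.8 N. That is inside the 5 to 8 N snug range.
  - The robot was touching nothing when I handed in.
- **Less certain:**
  - The 65 mm contact radius comes from how I positioned the gripper; I did not measure it. The 3 N readings while the wheel turned freely agree with it.
  - On the final tightening the force rose about 0.5 N per degree, where the pad stiffness given suggests about 0.8 N. I put this down to the rubber roller giving as well.
- **Other objects:** I did not touch them. The final scene picture shows no change in the ones it covers, but the spanner and bearing were not looked at again at the end.

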